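# Hang the showcase's lift-off door and shut it

## Robot

A 7-joint arm with a two-finger parallel gripper is mounted at the origin on the work surface. World frame = base frame: x ahead of the robot, y to its left, z up, the work surface at z = 0. Lengths are in m, angles in rad, forces in N, time in s.
With the tool pointing down it reaches from about 0.35 to 0.9 m from the base axis. Payload 8.1 kg.
Tool frame: the origin (TCP) lies between the finger pads; the fingertips stand 8 mm ahead of it and the grasp point (between the pads) lies 11 mm behind it; z points along the fingers, x is the direction in which the jaws open and shut, and the axes are right-handed (so a half turn about z gives the same grasp; the last joint's range is limited). The gripper opens to 92 mm and grips with 3 to 60 N. Pads are 19 mm wide; open, the fingers measure 130 mm over their backs; the gripper's body (75 mm by 190 mm) begins 47 mm behind the grasp point.
Start: joints at [1.059, 0.434, 0.025, 1.573, -0.012, 1.134, -0.075], TCP at [0.248, -0.574, 0.235] pointing down, gripper open.
Joint ranges: [-2.62, 2.62], [-0.44, 2.09], [-1.27, 1.32], [0.08, 2.57], [-1.32, 4.46], [0.12, 2], [-2.74, 2.74]. Speed limits (rad/s): [2.22, 2.22, 3.01, 3.01, 3.14, 3.14, 3.14].

## Interface

Orientations are given as a rotation vector (axis times angle).
In Python, from cell import arm, cams, workorder, finder gives the robot as it stands.
- The arm moves only by the tool servo_tool, never from a script. Its argument "plan" is a list of rows, each a list of 7 numbers: the shift along the tool's x, y, z in m, then the turn, a rotation vector about the tool's x, y, z in degrees, then the closure, from 0 (fully open) to 1 (shut). In form: [[dx, dy, dz, wx, wy, wz, jaw], ...]. A call has 1 to 8 rows; each row is the pose to reach, as a shift and turn from the pose commanded when the call began, along the tool's axes at that moment; what a row does not reach only later rows make up. A row lasts 1/10 s, in which the tool goes at most 50 mm and 8.59 degrees, less where a joint would pass 70% of its speed; a pose out of reach is approached as far as the arm can. A call with a gripper value outside its range is refused whole. The fingers move at their own pace and stop on an object; "force" is the grip in N (left out, the last holds). Time passes only in rows, so rows that repeat a pose let the fingers close. It gives the time, the measured TCP pose, the force and the opening at its end, in the units of the state.
- arm.observe(): the state, without advancing time (a new reading comes with each control period).
- cams.get_image(name): name is "scene" or "top" or "wrist"; returns a dict with "color" (420x560x3 uint8, red, green, blue), "camera_matrix" (3x3 intrinsics, pixels), "camera_from_world" (4x4, takes a point from world to camera coordinates). Camera axes: x right, y up, looking along -z (the intrinsics and any distortion apply to the point x, -y, -z); pixel columns grow to the right and rows downward; lengths in m; the calibration is good to about 2 mm. A picture is of the moment at which its call begins. There is no depth.
- workorder.sign_off(): hands the job in, once; it reports no verdict.
Trained networks look in the newest picture that a camera, given by its name, has taken for a name from the list of things; names that differ only in an ending like _2 or _b are one class to them, and where a whole thing is asked for, a point or a joint stands for the part that bears it (a point fixed in the world has none). Each returns a list of dicts, best first, with "score" (0 to 1); they miss things now and then, are a little off and sometimes report something else, mostly with a low value. They report only what shows in the picture. A call takes as long as a camera call. They do not tell look-alikes from the thing itself.
- finder.silhouettes(camera, query): "region" (420x560 bool, what is visible of it) and "point" ([row, column] in pixels, amid what is visible of it).
The state is a dict: "clock": time; "joints": joint angles; "dq": joint speeds; "joint_efforts": joint torques, N m; "position": TCP position; "ee_rot": TCP orientation; "force": force on the tool from outside, world axes, zero at the start; "ft_torque": the same for the moment, N m; "width": opening from 0.0 (shut) to 1.0 (fully open).
Only numpy, scipy, OpenCV 4.12 (cv2) and the standard library are available. Lean on these libraries where they do the work, as an engineer would, in place of code of your own. Each camera call takes 0.05 s, during which the arm holds its last target.

## Task

Take the loose glazed door out of its slotted rack and, holding it swung open square to the showcase front, lower both of its hinge knuckles together onto the two upright hinge pins until they are fully down. Then let go and swing the door gently shut against the rubber bumpers. Feel for the pins lightly rather than forcing the door onto them, and leave the marble and the other things on the shelf where they are.

Things in the scene. Friction and masses are not known exactly. Their poses are not given: they have to be found in the camera images.
- showcase: Fixed walnut showcase, 150 deep (x) x 230 wide (y) x 205 high (z) mm, glass top, open front. Origin: centre of its underside, z up; its front looks along its own -x, front face at x = -75. On the left jamb of the front stands a steel hinge strip (24 wide, 4 thick) with two bracket arms (16 wide, 8 thick) sticking out to -x, each carrying an upright pin.
- hinge_nominal (a point): Nominal centre of the lower pin's top, at showcase (-95, +80, 67.5) mm; axes as showcase. The upper pin is on the same vertical line, 90 higher. NOT EXACT: the strip is clamped in long slots, so both pins really stand anywhere up to 18 mm either way along showcase y from here (x, z exact). Pins: diameter 10, top edge chamfered by 1, rising 22.5 above the bracket arms' top faces.
- bumper (a point): Mid-point between the faces of two small rubber bumpers (30 mm above and below) on the right jamb, which stop the shut door; at showcase (-89, -55, 110), 14 mm out from the front face. Axes as showcase.
- rack: Fixed plywood rack, 120 (x) x 70 (y) mm, base 12 thick, with a slot 15 wide along its x axis between two walls that rise to z = 42. Origin: centre of its underside. At the start the door stands in it upright, its bottom edge on the base at z = 12, door axes along the rack's axes.
- door_mid (a point): Centre of the loose door's panel, mid-height and mid-thickness. Aluminium frame with glass pane, about 0.35 kg; panel 150 wide (door x -75 to +75), 12 thick (y), 150 high (z -75 to +75). Hinge knuckles at its +x end. The top rail (z +39 to +75) is solid, 12 thick: grasp it from above, across its thickness, at mid-width. With the door fully down on the pins this point is 105 above the shelf.
- knuckle_low (a point): Centre of the lower end of the lower knuckle, at (+90, 0, -60) mm from door_mid; axes as the door. Knuckles are upright steel tubes, outer diameter 22, bore 12.4, 24 high, open at both ends. Fully down on the pins, their lower ends rest on the bracket arms (this point 45 above the shelf). The door then turns freely, with slight friction.
- knuckle_top (a point): Centre of the lower end of the upper knuckle, (+90, 0, +30) mm from door_mid; axes as the door. Same tube; 135 above the shelf when fully down.
- door_free_edge (a point): Middle of the door's free edge, (-75, 0, 0) mm from door_mid; axes as the door. Hanging open at 90 degrees, the door's axes are parallel to the showcase's and the panel sticks out to -x from the pins. It shuts by turning 90 degrees counterclockwise from above, pushed on its +y face; this point then lies at about x = -95 in the showcase.
- marble_mid (a point): Centre of a ruby swirl glass marble, 24 mm across, standing loose on a low ring on the pedestal in the showcase. Leave alone.
- pedestal: Walnut pedestal 40 x 40 x 50 mm with a small brass ring on top, inside the showcase. Origin: centre of its underside. Leave alone.
- cylinder: Glass display cylinder on a round nickel base, 96 across, 144 high. Origin: centre of its underside. Leave alone.
- gauge: Flat steel ring gauge with a short handle along its x, ring 64 across, 12 high. Origin: centre of the ring's underside. Leave alone.
- dish: White ceramic palette dish, 84 across, 18 high. Origin: centre of its underside. Leave alone.
- block: Walnut block 60 x 60 x 70 mm. Origin: centre of its underside. Leave alone.
- wax: Small jar, 60 across, 60 high. Origin: centre of its underside. Leave alone.
Mind the look-alikes: they are no part of the job. Of the things that look like the part that bears door_mid, the largest one is meant.

How it is judged:
On the way:
1. the door hangs open on both pins, knuckles fully down (z of knuckle_low in the frame of showcase between 0.041 and 0.049 m and z of knuckle_top in the frame of showcase between 0.131 and 0.139 m and x of knuckle_low in the frame of showcase between -0.1 and -0.09 m and y of knuckle_low in the frame of showcase between 0.058 and 0.102 m and x of door_free_edge in the frame of showcase below -0.2 m), for 0.3 s.
At the end, for the whole second after the job is handed in: The door hangs upright on both pins with both knuckles down on their bracket arms (within 4 mm in height, on the pin axis within 5 mm in depth), and is shut: its free edge within 10 mm of lying against the bumpers; at rest and let go (z of knuckle_low in the frame of showcase between 0.041 and 0.049 m and z of knuckle_top in the frame of showcase between 0.131 and 0.139 m and x of knuckle_low in the frame of showcase between -0.1 and -0.09 m and y of knuckle_low in the frame of showcase between 0.058 and 0.102 m and angle between door_mid's own z axis and vertical below 0.04 rad and x of door_free_edge in the frame of showcase above -0.105 m and y of door_free_edge in the frame of showcase below -0.04 m); the robot touches nothing.
It fails at once if door pressed or knocked against the showcase or its pins with more than 30 N (contact force between door and showcase above 30 N).
It fails at once if door tipped over or dropped (tilted more than 0.35 rad) (angle between door_mid's own z axis and vertical above 0.35 rad).
It fails at once if marble or pedestal disturbed (moved more than 10 mm) (distance of any of marble_mid, pedestal from where it was at the start of the episode above 0.01 m).
It fails at once if another thing on the shelf moved more than 20 mm (distance of any of cylinder, gauge, dish, block, wax from where it was at the start of the episode above 0.02 m).
It also fails if it takes over 66 s, if anything falls off the work surface, if the arm or the gripper's body presses on something with over 40 N, if the wrist force passes 120 N, or if a joint passes its speed limit or range.

## Working session

There is one attempt and no reset: what is moved stays moved. The work goes in short steps, Python scripts to look and compute and a tool call to move; the robot and the scene stay as the last step left them, time stands still between calls to the robot, and variables do not carry over. Pictures are saved under pics/ and viewed, and the job is handed in when it is done.

Besides the shell and the picture viewer there is one more tool, called after "Call:" as name([rows], argument=value, ...), one row to a line, values as JSON. servo_tool: Moves the arm, as the interface text tells. Its arguments: {"type":"object","properties":{"plan":{"type":"array"},"force":{"type":"number"}},"required":["plan"]}

```bash
ls; mkdir -p pics
cat > h.py <<'E'
import numpy as np, cv2
from cell import arm, cams, workorder, finder
def save(n,im): cv2.imwrite('pics/'+n+'.png', cv2.cvtColor(im,cv2.COLOR_RGB2BGR))
def proj(c,P):
    T=np.array(c['camera_from_world']);K=np.array(c['camera_matrix'])
    p=T[:3,:3]@np.array(P,float)+T[:3,3]; q=K@np.array([p[0],-p[1],-p[2]]); return q[:2]/q[2]
def ray(c,uv):
    T=np.array(c['camera_from_world']);K=np.array(c['camera_matrix'])
    d=np.linalg.solve(K,np.array([uv[0],uv[1],1.])); d=np.array([d[0],-d[1],-d[2]])
    R=T[:3,:3]; return -R.T@T[:3,3], R.T@d
def onz(c,uv,z):
    o,d=ray(c,uv); return o+d*(z-o[2])/d[2]
def tri(L):
    A=np.zeros((3,3));b=np.zeros(3)
    for c,uv in L:
        o,d=ray(c,uv);d=d/np.linalg.norm(d);M=np.eye(3)-np.outer(d,d);A+=M;b+=M@o
    x=np.linalg.solve(A,b); return x,[np.linalg.norm(proj(c,x)-uv) for c,uv in L]
E
python3 - <<'E'
from h import *
print(arm.observe())
for n in ['scene','top','wrist']:
    c=cams.get_image(n); save(n+'0',c['color']); print(n,c['camera_matrix'],c['camera_from_world'], c.keys())
E
```

```text
pics
{'clock': 0.0, 'joints': array([ 1.05935994,  0.43523039,  0.02495476,  1.5740873 , -0.01160954,
        1.13400299, -0.07511027]), 'dq': array([-0.00171279,  0.00183359, -0.00065786,  0.00095929, -0.00029492,
       -0.00071791, -0.00097769]), 'joint_efforts': array([-1.46715589e-03, -6.67869544e+01,  9.84047726e-01, -3.14464688e+01,
       -6.06284151e-02,  4.28554451e-02,  1.38211103e-04]), 'position': array([ 0.24822684, -0.57305001,  0.23394394]), 'ee_rot': array([-2.62544281e+00,  1.72391371e+00,  2.18131426e-03]), 'force': array([-0.29824576,  0.4300454 , -0.42378806]), 'ft_torque': array([ 0.01243379,  0.00099582, -0.00730296]), 'width': 1.0002718757793283}
scene [[431.64914458   0.         275.44606721]
 [  0.         431.64914458 214.82131783]
 [  0.           0.           1.        ]] [[ 0.3770223   0.92608584 -0.01480562 -0.20204378]
 [-0.69878926  0.29490579  0.65170863  0.32461246]
 [ 0.6079044  -0.23536268  0.7583249  -1.79821095]
 [ 0.          0.          0.          1.        ]] dict_keys(['color', 'camera_matrix', 'camera_from_world'])
top [[429.94767611   0.         281.68872042]
 [  0.         429.94767611 209.56761851]
 [  0.           0.           1.        ]] [[ 0.01907208 -0.99979023 -0.00746696 -0.03203317]
 [ 0.98841114  0.01772905  0.15076175 -0.53425038]
 [-0.15059775 -0.01025576  0.98854193 -1.19619726]
 [ 0.          0.          0.          1.        ]] dict_keys(['color', 'camera_matrix', 'camera_from_world'])
wrist [[322.35495745   0.         278.22597063]
 [  0.         322.35495745 211.88948875]
 [  0.           0.           1.        ]] [[ 3.97628449e-01 -9.17546005e-01 -9.71881110e-04 -6.25237434e-01]
 [ 8.81748724e-01  3.82407862e-01 -2.76194525e-01  3.34720709e-02]
 [ 2.53792838e-01  1.08965846e-01  9.61101264e-01 -3.89998294e-01]
 [ 0.00000000e+00  0.00000000e+00  0.00000000e+00  1.00000000e+00]] dict_keys(['color', 'camera_matrix', 'camera_from_world'])
```

View pics/scene0.png

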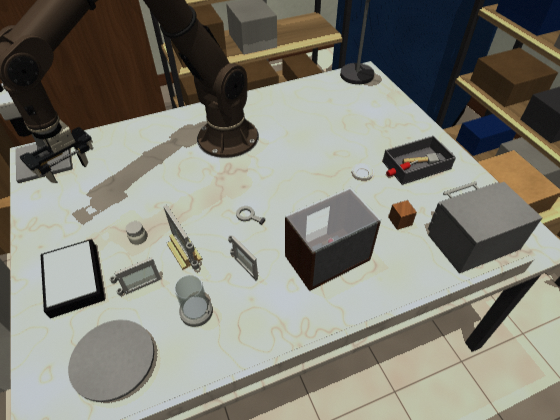

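View pics/top0.png

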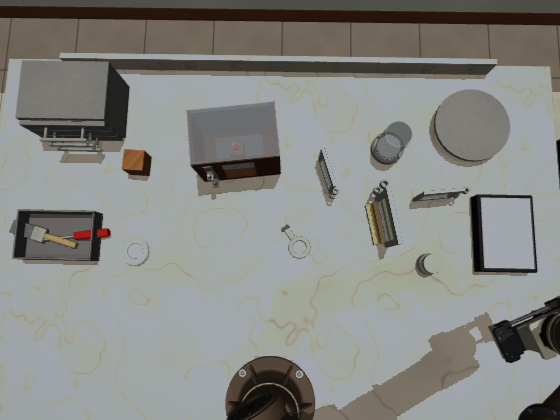

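View pics/wrist0.png

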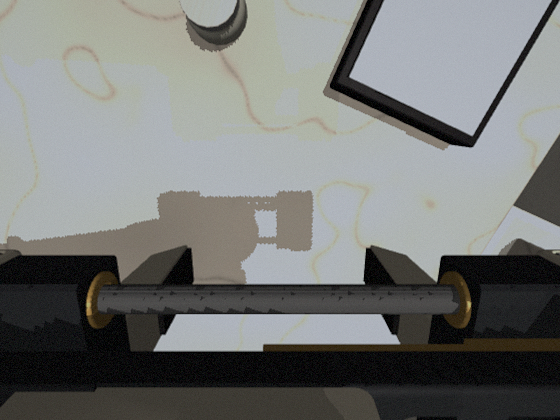

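Scene: the showcase is at top-view pixel (235,140), the racked door at (382,217), and two smaller doors stand loose at (326,175) and (440,196). Next I'll run the networks and crop enlarged views.

Run:
```python
from h import *
for n in ['top','scene']:
    c=cams.get_image(n)
    for q in ['door_mid','showcase','rack','block','cylinder','gauge','dish','wax','pedestal','marble_mid']:
        for r in finder.silhouettes(n,q)[:4]:
            m=np.array(r['region']); ys,xs=np.nonzero(m)
            if len(ys): print(n,q,round(r['score'],2),'pt(r,c)',np.round(r['point'],0),'area',m.sum(),'bbox xy',xs.min(),ys.min(),xs.max(),ys.max(), np.round(onz(c,(r['point'][1],r['point'][0]),0.05),3))
    save(n+'A',c['color'])
    np.save(n+'A.npy',c['color'])
t=np.load('topA.npy'); s=np.load('sceneA.npy')
a=cv2.resize(t[90:270,170:310],None,fx=4,fy=4,interpolation=cv2.INTER_CUBIC)
b=cv2.resize(t[130:270,300:480],None,fx=4,fy=4,interpolation=cv2.INTER_CUBIC)
save('tshow',a[:600]);save('track',b)
save('sdoor',cv2.resize(s[190:330,100:280],None,fx=4,fy=4,interpolation=cv2.INTER_CUBIC))
save('sshow',cv2.resize(s[180:300,270:430],None,fx=5,fy=5,interpolation=cv2.INTER_CUBIC))
```

```text
top door_mid 0.8 pt(r,c) [195. 437.] area 438 bbox xy 412 188 468 200 [ 0.583 -0.466  0.05 ]
top door_mid 0.68 pt(r,c) [171. 328.] area 435 bbox xy 318 148 337 196 [ 0.648 -0.153  0.05 ]
top door_mid 0.61 pt(r,c) [214. 386.] area 1131 bbox xy 373 179 401 247 [ 0.525 -0.319  0.05 ]
top door_mid 0.33 pt(r,c) [142. 233.] area 6617 bbox xy 186 101 280 187 [0.732 0.125 0.05 ]
top showcase 0.73 pt(r,c) [140. 232.] area 6708 bbox xy 186 100 280 187 [0.738 0.128 0.05 ]
top rack 0.85 pt(r,c) [224. 376.] area 547 bbox xy 365 202 384 244 [ 0.495 -0.29   0.05 ]
top block 0.71 pt(r,c) [162. 140.] area 699 bbox xy 121 149 151 175 [0.666 0.394 0.05 ]
top cylinder 0.85 pt(r,c) [142. 393.] area 1235 bbox xy 371 120 412 164 [ 0.737 -0.343  0.05 ]
top cylinder 0.45 pt(r,c) [138. 234.] area 6588 bbox xy 186 100 279 186 [0.743 0.122 0.05 ]
top gauge 0.77 pt(r,c) [242. 296.] area 320 bbox xy 282 225 309 257 [ 0.441 -0.065  0.05 ]
top dish 0.92 pt(r,c) [251. 135.] area 578 bbox xy 121 237 147 263 [0.408 0.389 0.05 ]
top wax 0.66 pt(r,c) [263. 425.] area 427 bbox xy 417 253 441 273 [ 0.389 -0.425  0.05 ]
to
[... 499 characters left out ...]
37. 330.] area 6695 bbox xy 284 187 379 288 [0.671 0.134 0.05 ]
scene rack 0.65 pt(r,c) [253. 179.] area 429 bbox xy 167 234 201 268 [ 0.544 -0.328  0.05 ]
scene block 0.76 pt(r,c) [217. 402.] area 604 bbox xy 389 199 416 228 [0.686 0.394 0.05 ]
scene cylinder 0.8 pt(r,c) [301. 192.] area 1429 bbox xy 175 274 212 326 [ 0.723 -0.334  0.05 ]
scene gauge 0.68 pt(r,c) [217. 251.] area 270 bbox xy 236 206 264 223 [ 0.493 -0.071  0.05 ]
scene dish 0.65 pt(r,c) [173. 364.] area 298 bbox xy 352 162 374 178 [0.453 0.384 0.05 ]
scene wax 0.8 pt(r,c) [232. 134.] area 365 bbox xy 126 221 146 243 [ 0.404 -0.444  0.05 ]
scene wax 0.3 pt(r,c) [217. 402.] area 583 bbox xy 389 200 415 228 [0.688 0.393 0.05 ]
```

View pics/track.png

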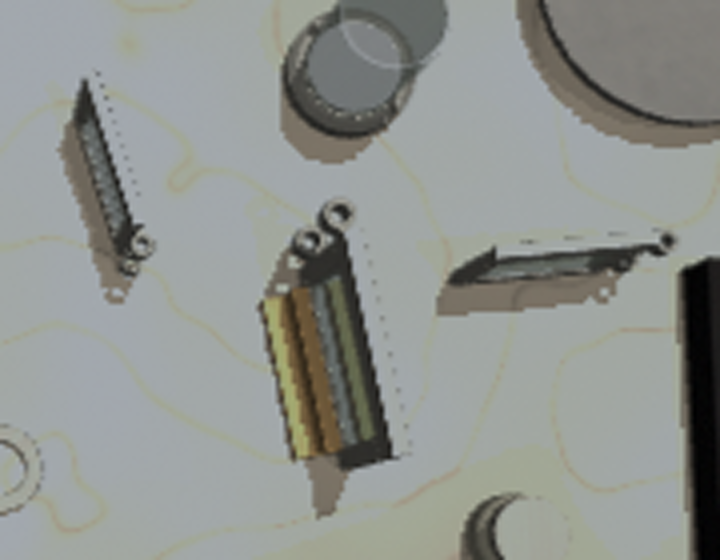

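View pics/tshow.png

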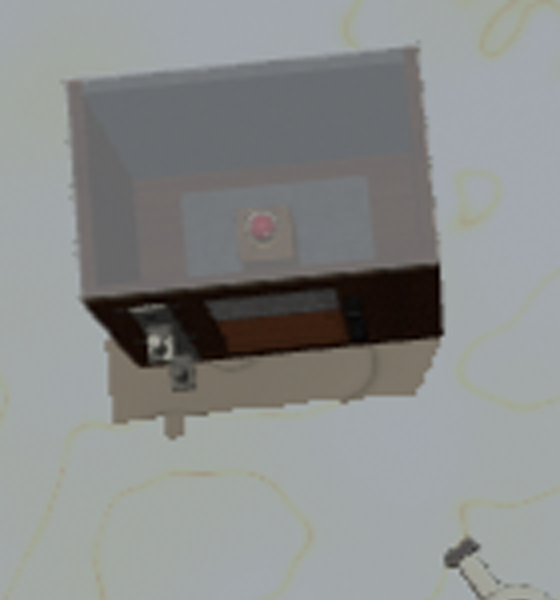

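View pics/sdoor.png

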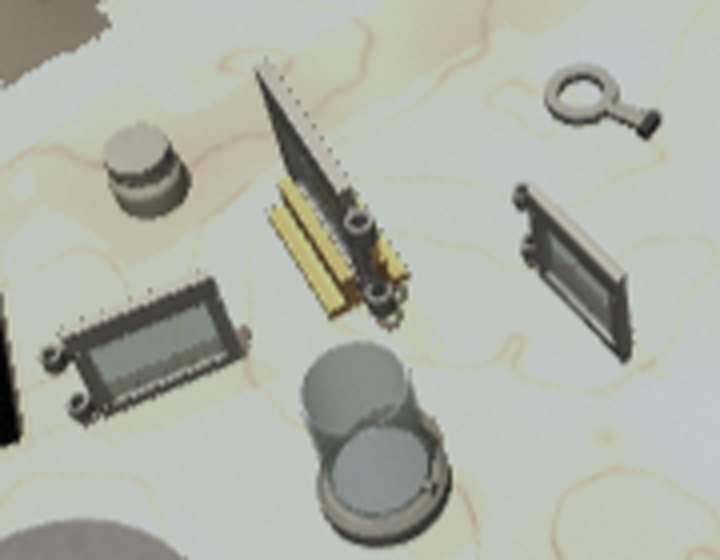

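View pics/sshow.png

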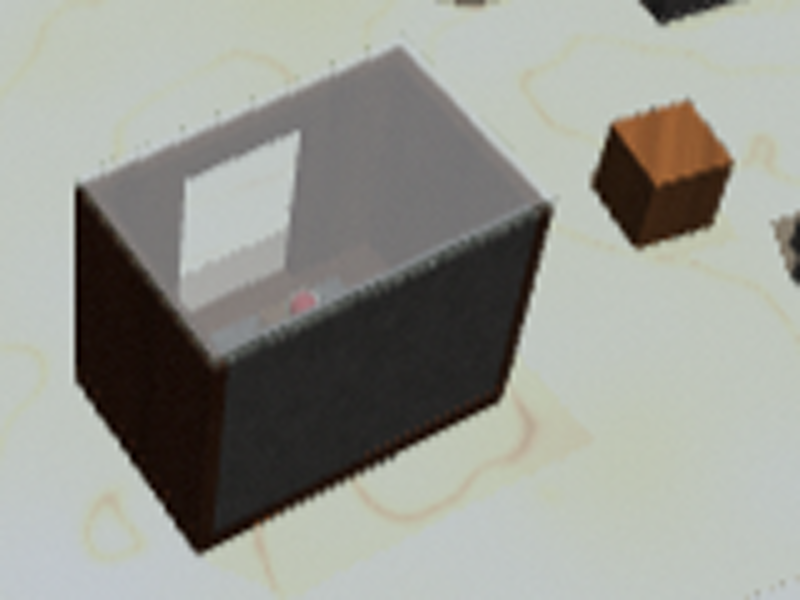

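The one meant is the racked door at top-view (386,214). It is the largest door silhouette (1131 px against 438 and 435) and the only one standing in the yellow slotted rack. The decoys are at (437,195) and (328,171), both smaller and standing loose, and the crop confirms this. Now I'll fit the showcase and door poses.

Run:
```python
from h import *
from scipy.optimize import least_squares
ct=cams.get_image('top');cs=cams.get_image('scene')
def T4(x,y): return np.array([x/4+170,y/4+90])
def S5(x,y): return np.array([x/5+270,y/5+180])
B=lambda x,y,z:np.array([x*.075,y*.115,z*.205])
obs=[(ct,B(1,1,1),T4(68,82)),(ct,B(1,-1,1),T4(415,48)),(ct,B(-1,-1,1),T4(440,265)),(ct,B(-1,1,1),T4(85,298)),(ct,B(-1,-1,0),T4(440,335)),(ct,B(-1,1,0),T4(140,365)),
(cs,B(-1,-1,1),S5(80,187)),(cs,B(1,-1,1),S5(215,360)),(cs,B(1,1,1),S5(550,205)),(cs,B(-1,1,1),S5(400,47)),(cs,B(1,-1,0),S5(200,550)),(cs,B(1,1,0),S5(500,402)),(cs,B(-1,-1,0),S5(80,380))]
def W(p,P): c,s=np.cos(p[2]),np.sin(p[2]); return np.array([c*P[0]-s*P[1]+p[0],s*P[0]+c*P[1]+p[1],P[2]])
f=lambda p:np.concatenate([proj(c,W(p,P))-u for c,P,u in obs])
r=least_squares(f,[.75,.12,0],loss='soft_l1'); print(r.x,np.degrees(r.x[2])); print(np.round(f(r.x).reshape(-1,2),1))
p=r.x
for z in (.0675,.1575): print('hinge nominal',W(p,[-.095,.08,z]),proj(ct,W(p,[-.095,.08,z])))
# upper pin tri guess at top z .1575
o=onz(ct,T4(160,343),.1575); c,s=np.cos(p[2]),np.sin(p[2]); d=o[:2]-p[:2]; print('pin top view in showcase',c*d[0]+s*d[1],-s*d[0]+c*d[1])
# door: top knuckle rims; door top edge z: 12+150=162 ; crop track fx4 offset (300,130); sdoor offset (100,190)
R4=lambda x,y:np.array([x/4+300,y/4+130]); D4=lambda x,y:np.array([x/4+100,y/4+190])
print('upper knuckle tri',tri([(ct,R4(341,212)),(cs,D4(358,218))]))
print('free top tri',tri([(ct,R4(388,460)),(cs,D4(258,62))]))
k=tri([(ct,R4(341,212)),(cs,D4(358,218))])[0]
a=onz(ct,R4(340,235),.162);b=onz(ct,R4(375,460),.162); print(a,b,np.degrees(np.arctan2(*(a-b)[1::-1])))
a=onz(ct,R4(268,300),.042);b=onz(ct,R4(298,460),.042); print('rack L wall',a,b,np.degrees(np.arctan2(*(a-b)[1::-1])))
```

```text
[0.7101882  0.10727922 0.12236617] 7.011065277103041
[[-1.7 -2.4]
 [-0.  -2.9]
 [-0.3 -1.3]
 [-1.9 -0.3]
 [ 0.5  0. ]
 [-0.6  0.4]
 [-1.9 -2.4]
 [-1.  -0.2]
 [ 0.5 -1.9]
 [-0.4 -2.9]
 [-1.3  1.3]
 [-0.4 -0.1]
 [-1.9  0.2]]
hinge nominal [0.60613367 0.17508523 0.0675    ] [212.75020479 182.08744282]
hinge nominal [0.60613367 0.17508523 0.1575    ] [207.08469218 174.78434275]
pin top view in showcase -0.09840664036017413 0.07254954082987418
upper knuckle tri (array([ 0.59609363, -0.29508328,  0.14175317]), [np.float64(0.7608998937033372), np.float64(0.6906828708656279)])
free top tri (array([ 0.43000366, -0.32428078,  0.15406451]), [np.float64(1.1124622398118436), np.float64(0.9136502533616515)])
[ 0.57588614 -0.29139324  0.162     ] [ 0.42987156 -0.31118721  0.162     ] 7.72004506817305
rack L wall [ 0.55217131 -0.26694263  0.042     ] [ 0.43772958 -0.28690987  0.042     ] 9.897066898060388
```

```bash
cat >> h.py <<'E'
from scipy.spatial.transform import Rotation as Ro
def Rdown(phi):
    c,s=np.cos(phi),np.sin(phi); return np.array([[c,s,0],[s,-c,0],[0,0,-1.]])
def delta(pos,phi=None,st=None,R1=None):
    st=st or arm.observe(); R0=Ro.from_rotvec(st['ee_rot']).as_matrix()
    if R1 is None: R1=Rdown(phi)
    d=R0.T@(np.array(pos)-st['position']); w=np.degrees(Ro.from_matrix(R0.T@R1).as_rotvec())
    return np.round(d*1000,1),np.round(w,2)
def xang(st=None):
    st=st or arm.observe(); R0=Ro.from_rotvec(st['ee_rot']).as_matrix(); return np.degrees(np.arctan2(R0[1,0],R0[0,0])),np.degrees(np.arccos(-R0[2,2]))
E
python3 - <<'E'
from h import *
st=arm.observe(); print(st['clock'],st['position'],xang(st))
c=cams.get_image('wrist');T=np.array(c['camera_from_world']);R0=Ro.from_rotvec(st['ee_rot']).as_matrix()
cp=-T[:3,:3].T@T[:3,3]; print('cam in tool',R0.T@(cp-st['position']),'look in tool',R0.T@(-T[2,:3]),'camright',R0.T@T[0,:3])
psi=np.radians(9.5)
for a in (90,-90): print(a,delta([0.47,-0.318,0.30],psi+np.radians(a)))
E
```

```text
1.35 [ 0.24841699 -0.57351699  0.23472784] (np.float64(-66.58538861754175), np.float64(0.00025626581683949853))
cam in tool [ 0.00082456 -0.07566589 -0.14945637] look in tool [5.13999502e-04 2.76073655e-01 9.61136344e-01] camright [ 9.99999861e-01 -2.54821370e-04 -4.61589000e-04]
90 (array([-146.4, -304.9,  -65.3]), array([ 1.0000e-02,  0.0000e+00, -1.6608e+02]))
-90 (array([-146.4, -304.9,  -65.3]), array([ 0.  , -0.  , 13.92]))
```

Call:
servo_tool([
  [-0.05,-0.1,-0.05,0,0,4,0],
  [-0.1,-0.2,-0.065,0,0,8,0],
  [-0.146,-0.305,-0.065,0,0,13.9,0],
  [-0.146,-0.305,-0.065,0,0,13.9,0],
  [-0.146,-0.305,-0.065,0,0,13.9,0],
  [-0.146,-0.305,-0.065,0,0,13.9,0],
  [-0.146,-0.305,-0.065,0,0,13.9,0],
  [-0.146,-0.305,-0.065,0,0,13.9,0],
], force=30)

```text
clock: 2.2
position: [0.4757, -0.3115, 0.3007]
ee_rot: [-2.406, 2.014, -0.002]
force: [0.1, -0.4, 0.4]
width: 0.998
```

Run:
```python
from h import *
st=arm.observe(); print(st['clock'],st['position'],xang(st),np.abs(st['dq']).max())
c=cams.get_image('wrist'); save('w1',c['color']); np.savez('w1.npz',**c)
print(np.round(proj(c,[0.596,-0.295,0.141]),1))
for r in finder.silhouettes('wrist','door_mid')[:3]:
    m=r['region']; ys,xs=np.nonzero(m); print(r['score'],r['point'],xs.min(),ys.min(),xs.max(),ys.max())
```

```text
2.2 [ 0.47567376 -0.31145607  0.30066434] (np.float64(-79.86548199154345), np.float64(0.26063860281249923)) 0.09052751982600328
[283.4  66.6]
0.87 [143.2, 286.1] 274 52 297 247
0.87 [36.6, 162.2] 135 0 189 81
0.86 [112.0, 441.1] 364 107 509 127
```

View pics/w1.png

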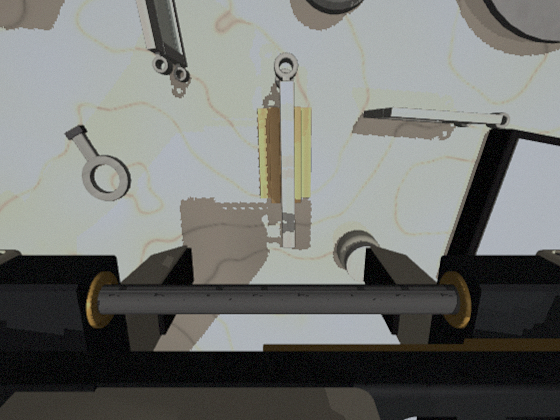

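The wrist view shows the upper knuckle ring at (286,67) and the top rail running from (287,81) to (288,247), with the gripper nearly square to it.

Run:
```python
from h import *
c=dict(np.load('w1.npz')); im=c['color'].astype(int)
for r in (90,120,160,200,235): print(r,[tuple(im[r,x])[0] for x in range(274,306)])
save('w1c',cv2.resize(c['color'][40:260,230:345],None,fx=2.6,fy=2.6,interpolation=cv2.INTER_CUBIC))
save('w1k',cv2.resize(c['color'][45:100,260:315],None,fx=10,fy=10,interpolation=cv2.INTER_CUBIC))
```

```text
90 [np.int64(112), np.int64(111), np.int64(122), np.int64(155), np.int64(174), np.int64(142), np.int64(155), np.int64(174), np.int64(176), np.int64(176), np.int64(171), np.int64(169), np.int64(172), np.int64(176), np.int64(172), np.int64(177), np.int64(173), np.int64(173), np.int64(173), np.int64(162), np.int64(144), np.int64(179), np.int64(173), np.int64(173), np.int64(171), np.int64(174), np.int64(172), np.int64(172), np.int64(170), np.int64(171), np.int64(172), np.int64(172)]
120 [np.int64(108), np.int64(110), np.int64(111), np.int64(107), np.int64(109), np.int64(105), np.int64(108), np.int64(179), np.int64(174), np.int64(175), np.int64(172), np.int64(171), np.int64(173), np.int64(172), np.int64(174), np.int64(173), np.int64(173), np.int64(174), np.int64(174), np.int64(164), np.int64(134), np.int64(172), np.int64(171), np.int64(176), np.int64(172), np.int64(170), np.int64(160), np.int64(134), np.int64(174), np.int64(172), np.int64(170), np.int64(172)]
160 [np.int64(117), np.int64(113), np.int64(112), np.int64(112), np.int64(106), np.int64(103), np.int64(116), np.int64(123), np.int
[... 622 characters left out ...]
171), np.int64(176), np.int64(167), np.int64(142), np.int64(131), np.int64(127), np.int64(132), np.int64(122), np.int64(124), np.int64(118), np.int64(110), np.int64(133), np.int64(132), np.int64(132), np.int64(133)]
235 [np.int64(173), np.int64(174), np.int64(175), np.int64(180), np.int64(181), np.int64(177), np.int64(149), np.int64(115), np.int64(110), np.int64(173), np.int64(174), np.int64(173), np.int64(176), np.int64(172), np.int64(173), np.int64(171), np.int64(177), np.int64(173), np.int64(176), np.int64(178), np.int64(151), np.int64(101), np.int64(128), np.int64(129), np.int64(128), np.int64(128), np.int64(125), np.int64(129), np.int64(129), np.int64(124), np.int64(125), np.int64(125)]
```

View pics/w1k.png

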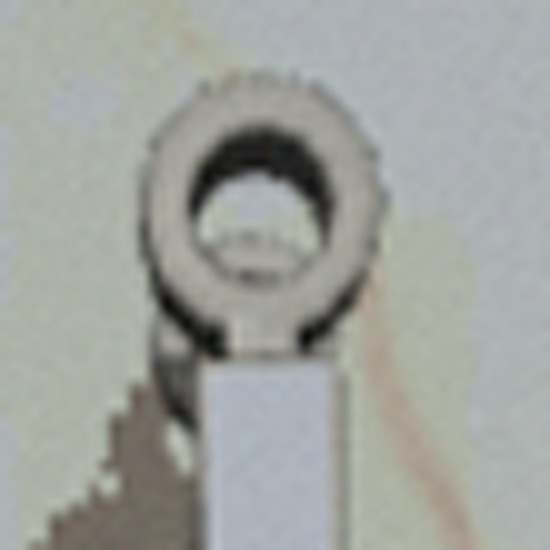

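Run:
```python
from h import *
c=dict(np.load('w1.npz'))
a=onz(c,(286.9,90.5),.162);b=onz(c,(288.6,235.5),.162);e0=onz(c,(287,81),.162);e1=onz(c,(288.7,247),.162);k=onz(c,(286.3,65.5),.141)
print('rail',a,b,'yaw',np.degrees(np.arctan2(*(a-b)[1::-1])),'ends',e0,e1,'len',np.linalg.norm(e0-e1),'mid',(e0+e1)/2)
print('knuckle',k,'yaw from knuckle',np.degrees(np.arctan2(*(k-b)[1::-1])))
ct=cams.get_image('top');cs=cams.get_image('scene')
R4=lambda x,y:np.array([x/4+300,y/4+130]); D4=lambda x,y:np.array([x/4+100,y/4+190])
print('tri w+top',tri([(c,np.array([286.3,65.5])),(ct,R4(341,212))]),'all',tri([(c,np.array([286.3,65.5])),(ct,R4(341,212)),(cs,D4(358,218))]))
print(arm.observe()['position'],xang())
```

```text
rail [ 0.57516736 -0.30147838  0.162     ] [ 0.44834848 -0.32677464  0.162     ] yaw 11.280600437084129 ends [ 0.58249781 -0.30019592  0.162     ] [ 0.43686098 -0.32903197  0.162     ] len 0.14846414990339504 mid [ 0.5096794  -0.31461394  0.162     ]
knuckle [ 0.59732426 -0.29733413  0.141     ] yaw from knuckle 11.178724491387008
tri w+top (array([ 0.59694247, -0.29751047,  0.13905633]), [np.float64(0.8593250296048153), np.float64(0.2617917273527061)]) all (array([ 0.59654972, -0.29584842,  0.14190752]), [np.float64(1.84861376807024), np.float64(0.5624177743601699), np.float64(0.9308470420664264)])
[ 0.46939503 -0.31939641  0.29958483] (np.float64(-80.56763298841449), np.float64(0.050103478343090056))
```

Run:
```python
from h import *
print(delta([.5095,-.3145,.235],np.radians(-78.8)))
```

```text
(array([  1.7, -40.4,  64.6]), array([ 0.04, -0.02, -1.77]))
```

Call:
servo_tool([
  [0.002,-0.04,0.02,0,0,-1.8,0],
  [0.002,-0.04,0.064,0,0,-1.8,0],
  [0.002,-0.04,0.064,0,0,-1.8,0],
  [0.002,-0.04,0.064,0,0,-1.8,0],
  [0.002,-0.04,0.064,0,0,-1.8,0],
])

```text
clock: 2.9
position: [0.5099, -0.3153, 0.2378]
ee_rot: [2.427, -1.994, 0.004]
force: [0.5, -0.3, 0.7]
width: 1.001
```

Run:
```python
from h import *
c=cams.get_image('wrist'); c=cams.get_image('wrist'); save('w2',c['color']); np.savez('w2.npz',**c)
print(arm.observe()['position'],xang(),np.abs(arm.observe()['dq']).max(), [np.round(proj(c,p),1) for p in ([.5824,-.3002,.162],[.4369,-.329,.162],[.5973,-.2973,.141])])
```

```text
[ 0.51031973 -0.31482221  0.23790421] (np.float64(-78.76228785090517), np.float64(0.18487007893171584)) 0.008214239775404418 [array([276.2, 122.8]), array([276.4, 315. ]), array([276.3, 100.8])]
```

View pics/w2.png

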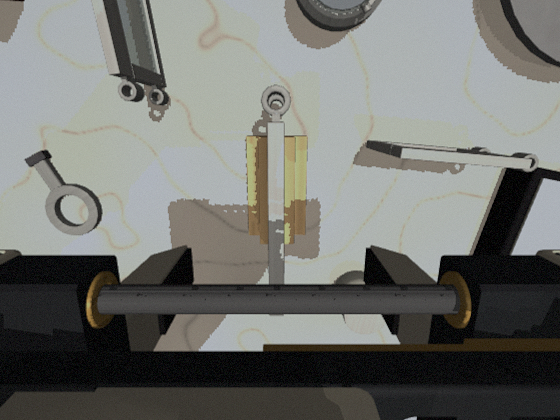

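The rail runs straight down column 276 with the knuckle at (276,101), which matches the prediction. Descending to grasp.

Call:
servo_tool([
  [0,0,0.04,0,0,0,0],
  [0,0,0.08,0,0,0,0],
  [0,0,0.1,0,0,0,0],
  [0,0,0.1,0,0,0,0],
  [0,0,0.1,0,0,0,0.5],
  [0,0,0.1,0,0,0,0.85],
  [0,0,0.1,0,0,0,1],
  [0,0,0.1,0,0,0,1],
], force=30)

```text
clock: 3.8
position: [0.5106, -0.314, 0.137]
ee_rot: [-2.429, 1.991, -0.003]
force: [-0.4, 1.0, -0.3]
width: 0.703
```

Call:
servo_tool([
  [0,0,0,0,0,0,1],
  [0,0,0,0,0,0,1],
  [0,0,0,0,0,0,1],
  [0,0,0,0,0,0,1],
], force=40)

```text
clock: 4.2
position: [0.51, -0.3137, 0.1357]
ee_rot: [2.43, -1.992, -0.0]
force: [-0.7, -0.2, 0.6]
width: 0.354
```

Run:
```python
from h import *
st=arm.observe();print(st['clock'],st['position'],xang(st),st['width']*92,st['force'],st['ft_torque'])
```

```text
4.2 [ 0.51003461 -0.31365709  0.13570981] (np.float64(-78.68098804511614), np.float64(0.004275457182643745)) 32.611931944271916 [-0.66040025 -0.23642012  0.5548507 ] [ 0.01581298 -0.04044567 -0.02883032]
```

Call:
servo_tool([
  [0,0,0,0,0,0,1],
  [0,0,0,0,0,0,1],
  [0,0,0,0,0,0,1],
  [0,0,0,0,0,0,1],
  [0,0,0,0,0,0,1],
], force=50)

```text
clock: 4.7
position: [0.51, -0.3137, 0.1357]
ee_rot: [2.43, -1.992, -0.0]
force: [0.0, 0.5, -0.6]
width: 0.131
```

Run:
```python
from h import *
st=arm.observe();print(st['clock'],st['position'],xang(st),st['width']*92,st['force'],st['ft_torque'])
```

```text
4.7 [ 0.51002091 -0.31365377  0.13566676] (np.float64(-78.68218292590093), np.float64(0.006940547685457984)) 12.03105777597228 [ 0.01455916  0.49630991 -0.6298236 ] [0.09939123 0.08713905 0.02195937]
```

Grip closed at 12.0 mm, which matches the rail. Lifting straight up.

Call:
servo_tool([
  [0,0,-0.01,0,0,0,1],
  [0,0,-0.03,0,0,0,1],
  [0,0,-0.06,0,0,0,1],
  [0,0,-0.1,0,0,0,1],
  [0,0,-0.14,0,0,0,1],
  [0,0,-0.165,0,0,0,1],
  [0,0,-0.165,0,0,0,1],
  [0,0,-0.165,0,0,0,1],
])

```text
clock: 5.5
position: [0.5096, -0.3135, 0.3003]
ee_rot: [2.429, -1.991, -0.001]
force: [-0.1, -0.1, -5.7]
width: 0.127
```

Run:
```python
from h import *
st=arm.observe();print(st['clock'],st['position'],xang(st),st['width']*92,st['force'],st['ft_torque'])
c=cams.get_image('wrist'); save('w3',c['color']); np.savez('w3.npz',**c)
save('w3k',cv2.resize(c['color'][60:300,210:350],None,fx=2.5,fy=2.5,interpolation=cv2.INTER_CUBIC))
# target: transit 75mm in front of nominal along showcase x
p=np.array([0.7102,0.1073,0.1224]); cc,s=np.cos(p[2]),np.sin(p[2])
W=lambda X,Y:np.array([cc*X-s*Y+p[0],s*X+cc*Y+p[1]])
t=W(-.095-.0883-.07,.08); print(t,delta([*t,.30],p[2]-np.pi/2))
```

```text
5.5 [ 0.50964069 -0.31351675  0.3003235 ] (np.float64(-78.68368055613696), np.float64(0.026477020491110864)) 11.692282034702973 [-0.07227857 -0.10389607 -5.72685369] [0.04716141 0.12304458 0.04398881]
[0.4490275  0.15577491] (array([-4.718e+02, -3.310e+01, -1.000e-01]), array([0.12, 0.08, 4.31]))
```

View pics/w3.png

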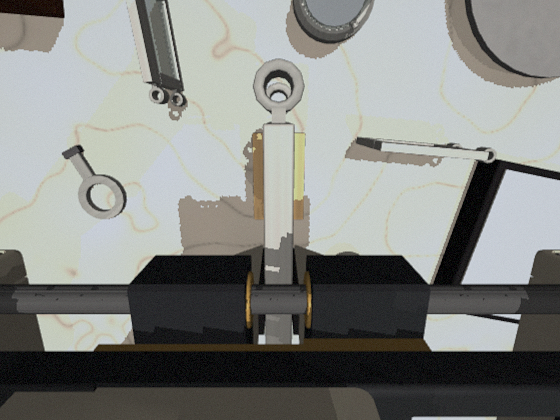

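Call:
servo_tool([
  [-0.015,-0.002,0,0,0,0,1],
  [-0.05,-0.005,0,0,0,0.5,1],
  [-0.09,-0.01,0,0,0,1,1],
  [-0.13,-0.012,0,0,0,1.5,1],
  [-0.17,-0.015,0,0,0,2,1],
  [-0.21,-0.018,0,0,0,2.5,1],
  [-0.25,-0.02,0,0,0,3,1],
  [-0.28,-0.02,0,0,0,3,1],
])

```text
clock: 6.35
position: [0.473, -0.0315, 0.2994]
ee_rot: [2.379, -2.051, -0.004]
force: [0.4, -0.0, -4.7]
width: 0.129
```

Call:
servo_tool([
  [-0.04,-0.002,0,0,0,0,1],
  [-0.08,-0.005,0,0,0,0.5,1],
  [-0.12,-0.008,0,0,0,1,1],
  [-0.15,-0.01,0,0,0,1.3,1],
  [-0.175,-0.012,0,0,0,1.3,1],
  [-0.185,-0.014,0,0,0,1.3,1],
  [-0.19,-0.014,0,0,0,1.3,1],
  [-0.19,-0.014,0,0,0,1.3,1],
])

```text
clock: 7.15
position: [0.4606, 0.1545, 0.3001]
ee_rot: [2.353, -2.08, -0.001]
force: [-0.1, -0.2, -3.9]
width: 0.127
```

Call:
servo_tool([
  [0,0,0,0,0,0,1],
  [0,0,0,0,0,0,1],
])

```text
clock: 7.35
position: [0.4612, 0.1535, 0.3006]
ee_rot: [2.351, -2.083, 0.0]
force: [0.1, 0.0, -5.3]
width: 0.127
```

Run:
```python
from h import *
st=arm.observe();print(st['clock'],st['position'],xang(st),st['width']*92,st['force'],np.abs(st['dq']).max(),st['joints'])
c=cams.get_image('wrist'); save('w4',c['color']); np.savez('w4.npz',**c)
for P in ([.6061,.1751,.1575],[.6061,.1751,.0675]): print(proj(c,P))
```

```text
7.35 [0.46123103 0.15347518 0.30056167] (np.float64(-83.09795101711033), np.float64(0.04033906202147821)) 11.657057019449026 [ 0.10386174  0.0062277  -5.27931342] 0.004635163972847772 [-0.12323047  0.18272682 -0.36142924  1.77476851  0.06959487  1.19700423
 -1.95495578]
[272.4601294   28.87283039]
[273.78897944  51.33190579]
```

View pics/w4.png

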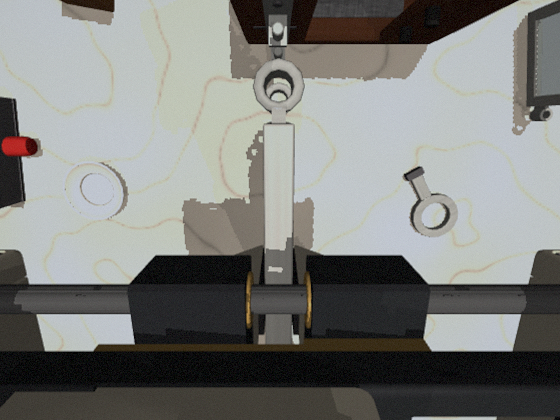

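Run:
```python
from h import *
c=dict(np.load('w4.npz'))
save('w4k',cv2.resize(c['color'][0:125,210:350],None,fx=4.8,fy=4.8,interpolation=cv2.INTER_CUBIC))
```

```text
(no output)
```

View pics/w4k.png

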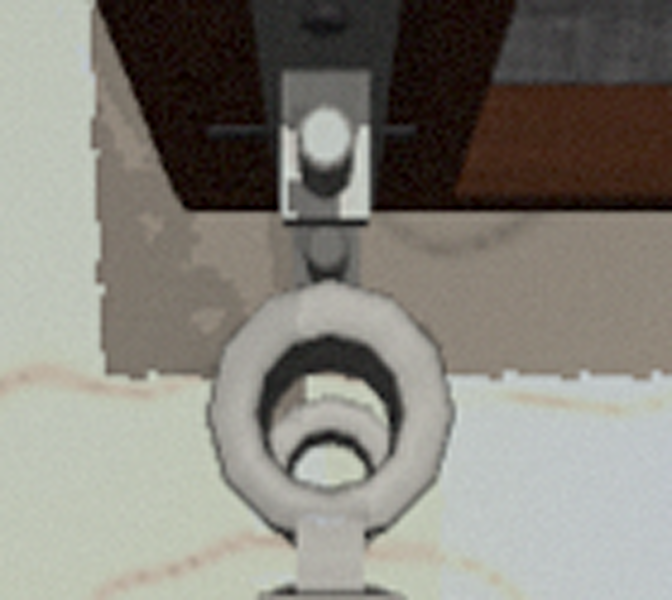

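Run:
```python
from h import *
c=dict(np.load('w4.npz'))
C=lambda x,y:np.array([x/4.8+210-0.4+.0,y/4.8-0.4])
pu=onz(c,C(326,135),.1575); pl=onz(c,C(326,247),.0675); k=onz(c,C(331,412),.3059)
print('pin up',pu,'low',pl,'kn',k)
e1=onz(c,C(190,210),0);e2=onz(c,C(660,210),0); print('front edge',e1,e2,'normal yaw',np.degrees(np.arctan2((e1-e2)[1],(e1-e2)[0]))-90)
ps=np.array([0.7102,0.1073,0.1224]);cc,s=np.cos(ps[2]),np.sin(ps[2])
for q in (pu,pl,e1,e2): d=q[:2]-ps[:2]; print('in showcase',cc*d[0]+s*d[1],-s*d[0]+cc*d[1])
st=arm.observe(); R0=Ro.from_rotvec(st['ee_rot']).as_matrix()
print('kn in tool',R0.T@(k-st['position']),'pin-kn tool',R0.T@(pu-k),R0.T@(pl-k))
```

```text
pin up [0.6074221  0.17112547 0.1575    ] low [0.60685261 0.17113564 0.0675    ] kn [0.55014664 0.16364531 0.3059    ]
front edge [0.62372499 0.20926514 0.        ] [0.63864601 0.08650503 0.        ] normal yaw 6.930090043348187
in showcase -0.09421621812232957 0.07589658566962605
in showcase -0.09478021006212092 0.07597621236785809
in showcase -0.07337865492155181 0.11176041962195898
in showcase -0.07355760983349863 -0.011903039449731645
kn in tool [ 0.00077074 -0.08942532 -0.00526668] pin-kn tool [-0.00060494 -0.05777492  0.14839368] [-0.00072571 -0.05722022  0.23839369]
```

The pin positions from the upper and lower pins agree: showcase (-94.5, +76), with yaw 6.95° from the front edge. Now I'll drop to the approach height, still 57 mm in front of the pins, and look again.

Call:
servo_tool([
  [0,0,0.02,0,0,0,1],
  [0,0,0.05,0,0,0,1],
  [-0.001,0,0.08,0,0,0,1],
  [-0.001,0,0.1,0,0,0,1],
  [-0.001,0,0.11,0,0,0,1],
  [-0.001,0,0.11,0,0,0,1],
  [-0.001,0,0.11,0,0,0,1],
])

```text
clock: 8.1
position: [0.4616, 0.1559, 0.1916]
ee_rot: [-2.352, 2.081, -0.001]
force: [0.1, -0.3, -4.5]
width: 0.125
```

Call:
servo_tool([
  [0,-0.005,0,0,0,0,1],
  [0,-0.015,0,0,0,0,1],
  [0,-0.027,0,0,0,0,1],
  [0,-0.03,0,0,0,0,1],
  [0,-0.03,0,0,0,0,1],
  [0,-0.03,0,0,0,0,1],
])

```text
clock: 8.7
position: [0.4905, 0.1595, 0.1905]
ee_rot: [2.353, -2.081, -0.001]
force: [0.0, -1.5, -3.9]
width: 0.129
```

Run:
```python
from h import *
st=arm.observe();print(st['clock'],st['position'],xang(st),st['width']*92,st['force'],np.abs(st['dq']).max())
c=cams.get_image('wrist'); save('w5',c['color']); np.savez('w5.npz',**c)
save('w5k',cv2.resize(c['color'][0:125,210:350],None,fx=4.8,fy=4.8,interpolation=cv2.INTER_CUBIC))
print(proj(c,[.6071,.1711,.1575]))
```

```text
8.7 [0.49048307 0.15946516 0.19050941] (np.float64(-82.97709967995958), np.float64(0.043273912225599696)) 11.838891878905489 [ 0.00598513 -1.49061005 -3.91720239] 0.007610775851799197
[282.58446388  34.74888498]
```

View pics/w5k.png

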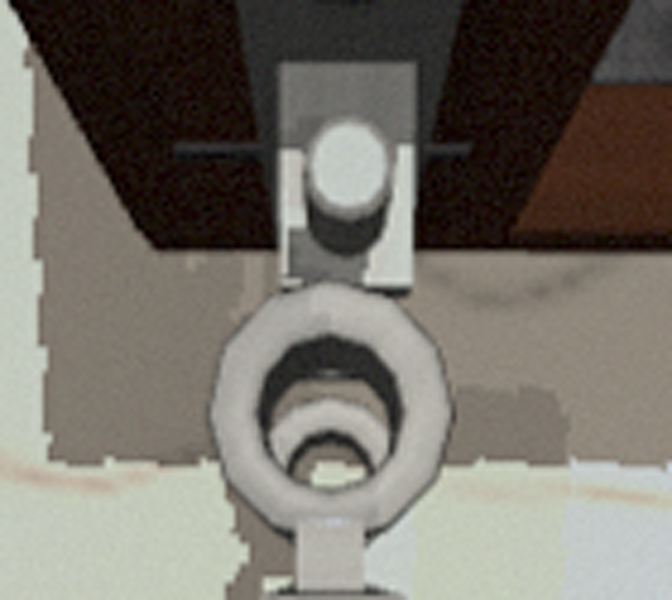

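Run:
```python
from h import *
c=dict(np.load('w5.npz'))
C=lambda x,y:np.array([x/4.8+210-0.4,y/4.8-0.4])
k=onz(c,C(331,412),.1958)
st=arm.observe(); R0=Ro.from_rotvec(st['ee_rot']).as_matrix()
print('kn in tool',R0.T@(k-st['position']))
for y in (164,167,170):
    pu=onz(c,C(348.5,y),.1575); print('pin',pu,'pin-kn tool',R0.T@(pu-k))
print(st['position'],st['force'])
e1=onz(c,C(160,248),0);e2=onz(c,C(660,248),0); print('normal yaw',np.degrees(np.arctan2((e1-e2)[1],(e1-e2)[0]))-90)
```

```text
kn in tool [ 0.00064902 -0.08962054 -0.00533216]
pin [0.60752104 0.17134828 0.1575    ] pin-kn tool [ 0.00190242 -0.02816147  0.03828016]
pin [0.60723812 0.1713124  0.1575    ] pin-kn tool [ 0.00190341 -0.02787629  0.03828037]
pin [0.60695493 0.17127648 0.1575    ] pin-kn tool [ 0.00190441 -0.02759083  0.03828057]
[0.49033456 0.15947732 0.19053165] [ 0.29085593  0.24476395 -4.58064977]
normal yaw 7.039683922726468
```

Call:
servo_tool([
  [0.002,-0.005,0,0,0,0,1],
  [0.002,-0.014,0,0,0,0,1],
  [0.002,-0.022,0,0,0,0,1],
  [0.002,-0.028,0,0,0,0,1],
  [0.002,-0.028,0,0,0,0,1],
  [0.002,-0.028,0,0,0,0,1],
])

```text
clock: 9.35
position: [0.5187, 0.161, 0.1905]
ee_rot: [2.353, -2.081, -0.001]
force: [-0.3, 0.0, -4.5]
width: 0.127
```

Run:
```python
from h import *
st=arm.observe();print(st['clock'],st['position'],xang(st),st['width']*92,st['force'],np.abs(st['dq']).max())
c=cams.get_image('wrist'); save('w6',c['color']); np.savez('w6.npz',**c)
save('w6k',cv2.resize(c['color'][50:125,240:320],None,fx=8,fy=8,interpolation=cv2.INTER_CUBIC))
print(proj(c,[.6071,.1712,.1575]))
k=onz(c,np.array([331/4.8+209.6,412/4.8-.4]),st['position'][2]+.0053); R0=Ro.from_rotvec(st['ee_rot']).as_matrix()
print(k,R0.T@(np.array([.6071,.1712,.1575])-k))
```

```text
9.35 [0.51867811 0.16098192 0.19050739] (np.float64(-82.9796788616076), np.float64(0.03264042498206181)) 11.64340932717082 [-0.29965504  0.04968316 -4.50336838] 0.011192471210012758
[278.48715291  93.60131496]
[0.60756032 0.17128158 0.19580739] [2.54212440e-05 4.45029129e-04 3.83076535e-02]
```

View pics/w6k.png

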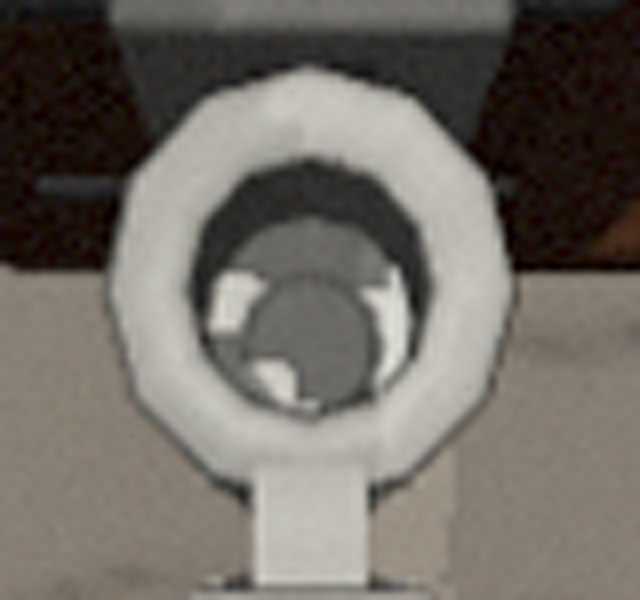

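Through the bore, the pin top (crop centre 311,341) lines up sideways with the ring centre (311), and depth agrees within about 0.5 mm. Lowering gently in stages.

Call:
servo_tool([
  [0,0,0.004,0,0,0,1],
  [0,0,0.008,0,0,0,1],
  [0,0,0.011,0,0,0,1],
  [0,0,0.011,0,0,0,1],
])

```text
clock: 9.8
position: [0.5183, 0.1607, 0.1791]
ee_rot: [2.353, -2.08, -0.001]
force: [-0.8, -0.3, -4.6]
width: 0.128
```

Run:
```python
from h import *
st=arm.observe();print(st['clock'],st['position'],xang(st),st['width']*92,st['force'],np.abs(st['dq']).max())
c=cams.get_image('wrist'); np.savez('w7.npz',**c)
save('w7k',cv2.resize(c['color'][50:125,240:320],None,fx=8,fy=8,interpolation=cv2.INTER_CUBIC))
```

```text
9.8 [0.51830988 0.160721   0.1790687 ] (np.float64(-82.97500482831707), np.float64(0.06625581145567884)) 11.767150063744394 [-0.79822702 -0.34515431 -4.5735776 ] 0.010623141827967532
```

View pics/w7k.png

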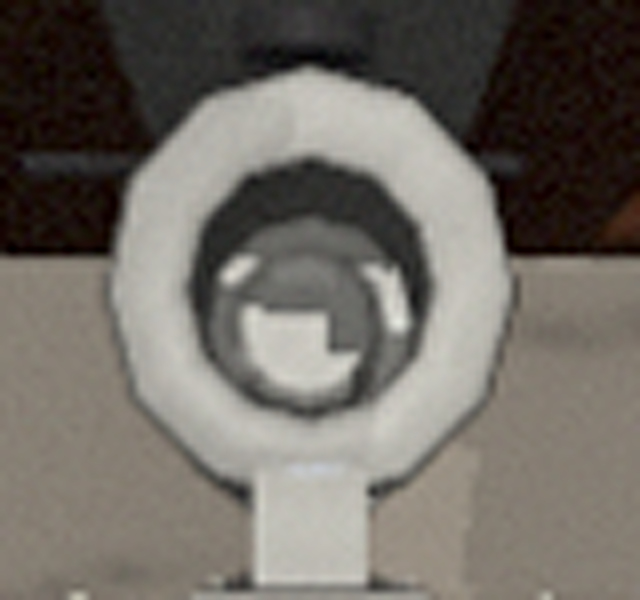

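Run:
```python
from h import *
c=dict(np.load('w7.npz')); st=arm.observe(); R0=Ro.from_rotvec(st['ee_rot']).as_matrix()
z=st['position'][2]; C=lambda x,y:np.array([x/8+240-.44,y/8+50-.44])
k=onz(c,C(311,283),z+.0053)
print('kn top centre',k, 'low from image',onz(c,C(308,310),z-.0187),'pin',onz(c,C(308,324),.1575))
ax=lambda zz:(proj(c,[k[0],k[1],zz])-[240-.44,50-.44])*8
for zz in (z+.0053,z-.0187,.1575): print(zz,ax(zz))
# draw model circles
im=cv2.resize(c['color'][50:125,240:320],None,fx=8,fy=8,interpolation=cv2.INTER_CUBIC)
th=np.linspace(0,2*np.pi,60)
def circ(x,y,zz,r,col):
    P=np.array([(proj(c,[x+r*np.cos(t),y+r*np.sin(t),zz])-[240-.44,50-.44])*8 for t in th]).astype(np.int32); cv2.polylines(im,[P],True,col,1)
circ(k[0],k[1],z+.0053,.011,(255,0,0));circ(k[0],k[1],z+.0053,.0062,(255,0,0));circ(k[0],k[1],z-.0187,.0062,(0,255,0));circ(.6075,.1712,.1575,.005,(0,0,255))
save('w7m',im)
```

```text
kn top centre [0.60734297 0.17111433 0.18470134] low from image [0.60805699 0.17134844 0.16070134] pin [0.60751927 0.17128067 0.1575    ]
0.18470133952406095 [311. 283.]
0.16070133952406096 [310.37628658 322.89093947]
0.1575 [310.30664088 327.34528044]
```

View pics/w7m.png

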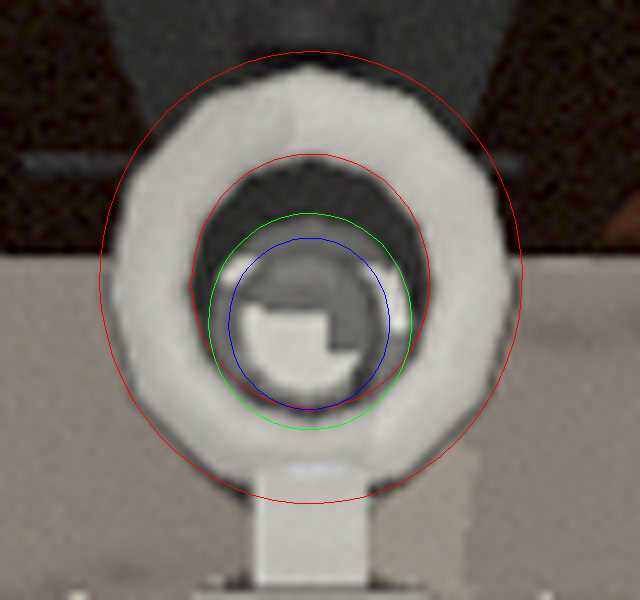

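The model circles match: the knuckle axis and pin agree within about 0.2 mm. Continuing down, checking force at each stage.

Call:
servo_tool([
  [0,0,0.002,0,0,0,1],
  [0,0,0.004,0,0,0,1],
  [0,0,0.006,0,0,0,1],
  [0,0,0.008,0,0,0,1],
  [0,0,0.008,0,0,0,1],
])

```text
clock: 10.35
position: [0.5186, 0.1608, 0.1713]
ee_rot: [2.353, -2.081, -0.0]
force: [-0.1, 0.1, -4.5]
width: 0.124
```

Run:
```python
from h import *
st=arm.observe();print(st['clock'],st['position'],xang(st),st['width']*92,st['force'],st['ft_torque'],np.abs(st['dq']).max())
```

```text
10.35 [0.51857616 0.16082263 0.17134934] (np.float64(-82.98184748906604), np.float64(0.03475839849695826)) 11.40909010449593 [-0.07814628  0.12797712 -4.54079583] [ 0.00762861  0.09754158 -0.0009454 ] 0.005554042246099333
```

Call:
servo_tool([
  [0,0,0.002,0,0,0,1],
  [0,0,0.005,0,0,0,1],
  [0,0,0.008,0,0,0,1],
  [0,0,0.011,0,0,0,1],
  [0,0,0.013,0,0,0,1],
  [0,0,0.013,0,0,0,1],
])

```text
clock: 10.95
position: [0.5186, 0.1608, 0.1583]
ee_rot: [2.353, -2.081, -0.0]
force: [0.2, 0.2, -4.2]
width: 0.13
```

Run:
```python
from h import *
st=arm.observe();print(st['clock'],st['position'],xang(st),st['width']*92,st['force'],st['ft_torque'],np.abs(st['dq']).max())
```

```text
10.95 [0.51855533 0.16080348 0.15830366] (np.float64(-82.98277709500763), np.float64(0.04130847800192948)) 11.949943405785211 [ 0.17793155  0.20002557 -4.24398542] [ 0.01708446 -0.00173979 -0.01928698] 0.0067233888546977625
```

Call:
servo_tool([
  [0,0,0.001,0,0,0,1],
  [0,0,0.002,0,0,0,1],
  [0,0,0.003,0,0,0,1],
  [0,0,0.003,0,0,0,1],
])

```text
clock: 11.35
position: [0.5187, 0.1609, 0.1556]
ee_rot: [2.353, -2.081, -0.0]
force: [-0.0, 1.1, -4.7]
width: 0.129
```

Call:
servo_tool([
  [0,0,0.0005,0,0,0,1],
  [0,0,0.001,0,0,0,1],
  [0,0,0.001,0,0,0,1],
])

```text
clock: 11.65
position: [0.5187, 0.1609, 0.1547]
ee_rot: [2.353, -2.081, -0.0]
force: [-1.7, -0.9, -4.0]
width: 0.13
```

Run:
```python
from h import *
st=arm.observe();print(st['clock'],st['position'],xang(st),st['width']*92,st['force'],st['ft_torque'],np.abs(st['dq']).max())
```

```text
11.65 [0.51873462 0.16087384 0.15466356] (np.float64(-82.98673762218161), np.float64(0.005981714501820361)) 11.995724791411453 [-1.6841133  -0.8884343  -3.97712937] [-0.03008583  0.04727866  0.01163636] 0.0010526071060295158
```

Call:
servo_tool([
  [0,0,0.0005,0,0,0,1],
  [0,0,0.0005,0,0,0,1],
  [0,0,0.001,0,0,0,1],
  [0,0,0.001,0,0,0,1],
])

```text
clock: 12.05
position: [0.5188, 0.1609, 0.1537]
ee_rot: [-2.353, 2.081, -0.0]
force: [0.1, 1.1, -4.6]
width: 0.13
```

Run:
```python
from h import *
st=arm.observe();print(st['clock'],st['position'],xang(st),st['width']*92,st['force'],st['ft_torque'],np.abs(st['dq']).max())
c=cams.get_image('wrist'); np.savez('w8.npz',**c);save('w8',c['color'])
save('w8k',cv2.resize(c['color'][50:125,240:320],None,fx=8,fy=8,interpolation=cv2.INTER_CUBIC))
```

```text
12.05 [0.51879706 0.16092247 0.15368857] (np.float64(-82.98152763892983), np.float64(0.002928201528480482)) 11.970828452712698 [ 0.12644931  1.11217137 -4.60776661] [-0.00728167  0.0515251  -0.00754224] 0.001862954840729757
```

View pics/w8k.png

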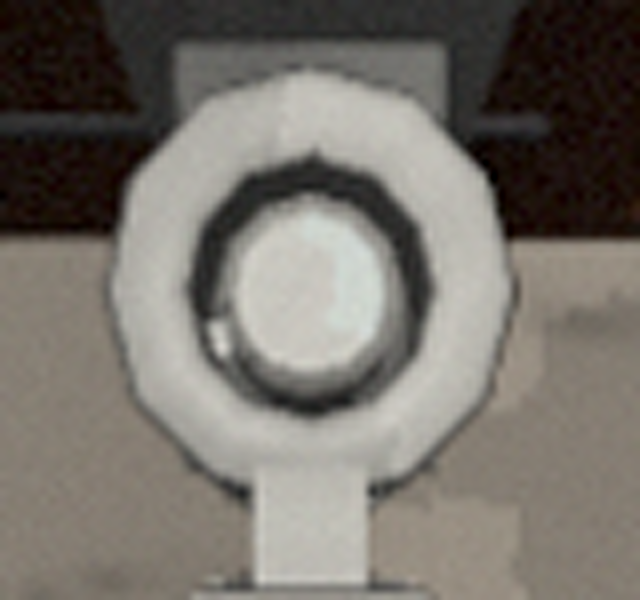

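The pin is inside the bore with no contact load yet. Continuing in half-millimetre steps.

Call:
servo_tool([
  [0,0,0.0005,0,0,0,1],
  [0,0,0.0005,0,0,0,1],
  [0,0,0.001,0,0,0,1],
  [0,0,0.001,0,0,0,1],
])

```text
clock: 12.5
position: [0.5189, 0.161, 0.1533]
ee_rot: [-2.353, 2.081, -0.001]
force: [-3.4, -1.1, 4.3]
width: 0.127
```

Call:
servo_tool([
  [0,0,0.0005,0,0,0,1],
  [0,0,0.0005,0,0,0,1],
])

```text
clock: 12.7
position: [0.5189, 0.1611, 0.1531]
ee_rot: [-2.353, 2.081, -0.001]
force: [-5.3, -1.1, 7.4]
width: 0.128
```

Run:
```python
from h import *
st=arm.observe();print(st['clock'],st['position'],xang(st),st['width']*92,st['force'],st['ft_torque'],np.abs(st['dq']).max())
```

```text
12.7 [0.51886756 0.16109715 0.153096  ] (np.float64(-82.97820807590166), np.float64(0.050734841922509495)) 11.784828307196584 [-5.29112788 -1.14479713  7.37188721] [-0.28159085  0.59241442 -0.09241815] 0.0015633155072056503
```

Contact came at TCP z≈0.1534, as expected for fully down (0.1537), with about 12 N of press. I'll relax that slightly and release.

Call:
servo_tool([
  [0,0,-0.0005,0,0,0,1],
  [0,0,-0.001,0,0,0,1],
  [0,0,-0.001,0,0,0,1],
  [0,0,-0.001,0,0,0,0.8],
  [0,0,-0.001,0,0,0,0.6],
  [0,0,-0.001,0,0,0,0.6],
  [0,0,-0.001,0,0,0,0.6],
  [0,0,-0.001,0,0,0,0.6],
])

```text
clock: 13.5
position: [0.5188, 0.1609, 0.1532]
ee_rot: [2.353, -2.081, 0.0]
force: [-0.7, 0.4, -0.6]
width: 0.399
```

Run:
```python
from h import *
st=arm.observe();print(st['clock'],st['position'],xang(st),st['width']*92,st['force'],st['ft_torque'],np.abs(st['dq']).max())
c=cams.get_image('wrist'); np.savez('w9.npz',**c);save('w9',c['color'])
c=cams.get_image('top'); save('t9',cv2.resize(c['color'][90:270,170:310],None,fx=4,fy=4,interpolation=cv2.INTER_CUBIC)[:600])
```

```text
13.5 [0.51881057 0.16090456 0.15318696] (np.float64(-82.98479532150125), np.float64(0.0014379852294891951)) 36.68759075725752 [-0.65526027  0.39420248 -0.60596398] [-0.00029308 -0.01423979 -0.00235639] 0.0014289642659057822
```

View pics/w9.png

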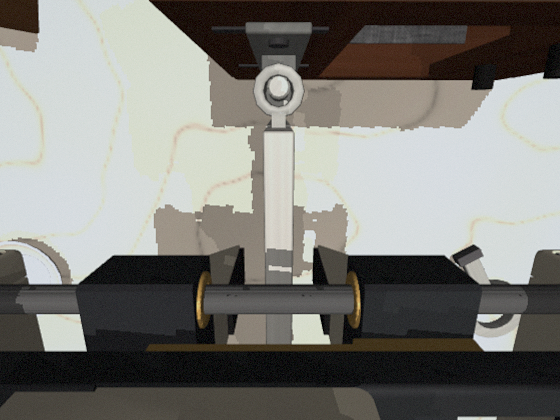

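View pics/t9.png

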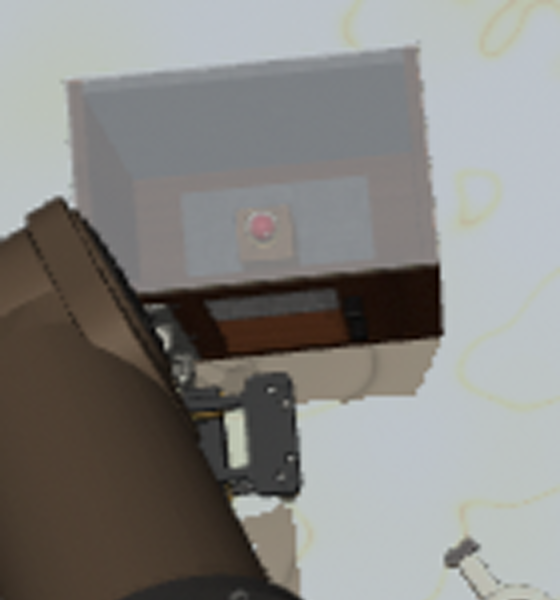

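The door stands free and square on both pins. Raising the gripper straight out, closing the fingers, and moving to the door's +y side.

Call:
servo_tool([
  [0,0,-0.01,0,0,0,0.6],
  [0,0,-0.035,0,0,0,0.6],
  [0,0,-0.065,0,0,0,0.6],
  [0,0,-0.07,0,0,0,0.6],
  [-0.02,0.015,-0.07,0,0,0,1],
  [-0.05,0.03,-0.07,0,0,0,1],
  [-0.06,0.035,-0.07,0,0,0,1],
  [-0.06,0.035,-0.07,0,0,0,1],
])

```text
clock: 14.4
position: [0.4757, 0.2179, 0.2236]
ee_rot: [-2.357, 2.077, 0.001]
force: [0.4, 0.7, -0.6]
width: 0.1
```

Run:
```python
from h import *
st=arm.observe();print(st['clock'],st['position'],xang(st),st['width']*92,st['force'],np.abs(st['dq']).max(),st['joints'])
c=cams.get_image('wrist'); np.savez('w10.npz',**c);save('w10',c['color'])
```

```text
14.4 [0.47567147 0.21785066 0.2235536 ] (np.float64(-82.78034987306992), np.float64(0.03256667673279602)) 9.165249650908155 [ 0.4184453   0.71603237 -0.55347736] 0.04409648606122921 [-0.2371179   0.31096756 -0.37458231  1.81093258  0.12942024  1.04331698
 -2.10543073]
```

View pics/w10.png

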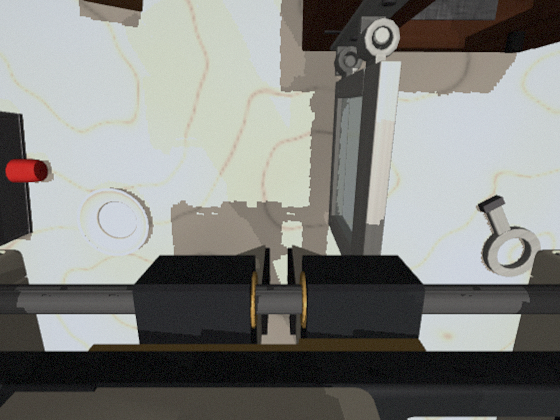

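The door is still square, with pins visible in both bores at (382,38) and (350,60). Now I'll plan the pushing arc.

```bash
cat > path.py <<'E'
from h import *
P=np.array([.6075,.1712]); yaw=np.radians(6.98)
Rz=lambda a:np.array([[np.cos(a),-np.sin(a)],[np.sin(a),np.cos(a)]])
def tcp(th,r=.12,gap=0,a=.019,b=.0105):
    t=np.radians(th); n=np.array([-np.sin(t),np.cos(t)]); u=np.array([-np.cos(t),-np.sin(t)])
    h=a*abs(n[1])+b*abs(n[0]); return P+Rz(yaw)@((.006+h+gap)*n+r*u)
E
python3 - <<'E'
from path import *
st=arm.observe(); print(st['position'])
print('above start, gap12', delta([*tcp(0,gap=.012),.163],yaw-np.pi/2))
x0=tcp(0); R=Rdown(yaw-np.pi/2)
for th in range(0,93,3):
    d=R.T@np.array([*(tcp(th)-x0),0]); print(th,np.round(d[:2]*1000,1))
E
```

```text
[0.47666276 0.21631474 0.22338123]
above start, gap12 (array([23.7, -4.3, 60.4]), array([-0.02, -0.02,  0.12]))
0 [0. 0.]
3 [5.8 1.2]
6 [11.7  2.1]
9 [17.7  2.7]
12 [23.8  2.9]
15 [29.9  2.9]
18 [36.1  2.6]
21 [42.3  1.9]
24 [48.6  0.9]
27 [54.8 -0.5]
30 [61.  -2.2]
33 [67.2 -4.3]
36 [73.3 -6.7]
39 [79.2 -9.5]
42 [ 85.1 -12.7]
45 [ 90.9 -16.2]
48 [ 96.4 -20. ]
51 [101.8 -24.2]
54 [107.  -28.7]
57 [111.9 -33.5]
60 [116.6 -38.7]
63 [121.  -44.2]
66 [125.1 -49.9]
69 [128.9 -55.9]
72 [132.4 -62.1]
75 [135.5 -68.6]
78 [138.2 -75.3]
81 [140.5 -82.1]
84 [142.4 -89.1]
87 [143.9 -96.3]
90 [ 145.  -103.5]
```

Call:
servo_tool([
  [0.01,-0.004,0,0,0,0,1],
  [0.02,-0.004,0.02,0,0,0,1],
  [0.02,-0.004,0.045,0,0,0,1],
  [0.02,-0.004,0.06,0,0,0,1],
  [0.02,-0.004,0.06,0,0,0,1],
  [0.02,-0.004,0.06,0,0,0,1],
])

```text
clock: 15.05
position: [0.484, 0.1955, 0.1634]
ee_rot: [2.351, -2.083, 0.0]
force: [0.3, -0.2, -0.1]
width: 0.005
```

Run:
```python
from path import *
st=arm.observe(); print(st['clock'],st['position'],st['force'],xang(st),st['width']*92)
print('to contact', delta([*tcp(0),.163],yaw-np.pi/2))
c=cams.get_image('wrist'); save('w11',c['color'])
```

```text
15.05 [0.48400608 0.19550128 0.16339196] [ 0.32560767 -0.20033793 -0.05548619] (np.float64(-83.09392805486863), np.float64(0.030006293825474036)) 0.47860428560283913
to contact (array([14.1,  0.4,  0.4]), array([ 0.01, -0.03, -0.07]))
```

View pics/w11.png

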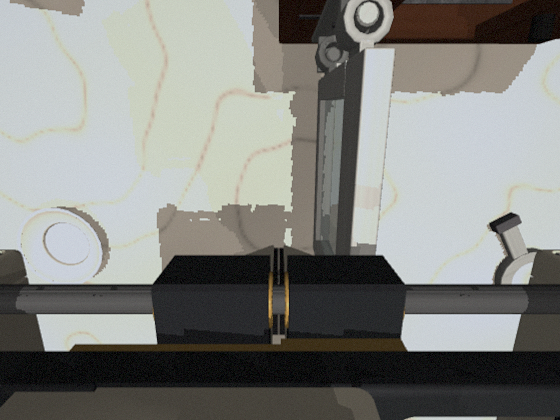

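Call:
servo_tool([
  [0.007,0,0,0,0,0,1],
  [0.014,0.0005,0,0,0,0,1],
  [0.02,0.0015,0,0,0,0,1],
  [0.026,0.0025,0,0,0,0,1],
  [0.032,0.003,0,0,0,0,1],
  [0.038,0.003,0,0,0,0,1],
  [0.044,0.003,0,0,0,0,1],
  [0.05,0.003,0,0,0,0,1],
])

```text
clock: 15.9
position: [0.4863, 0.1464, 0.1632]
ee_rot: [-2.353, 2.081, -0.0]
force: [-0.6, 0.5, -0.4]
width: 0.003
```

Run:
```python
from path import *
st=arm.observe(); print(st['clock'],st['position'],st['force'],xang(st))
c=cams.get_image('wrist'); save('w12',c['color'])
for th in range(18,57,3): print(th, delta([*tcp(th),.163],yaw-np.pi/2,st)[0])
```

```text
15.9 [0.48634743 0.14635264 0.16322784] [-0.59362106  0.48588145 -0.3627619 ] (np.float64(-82.98085514488704), np.float64(0.0031160306496593516))
18 [ 1.2 -0.7  0.2]
21 [ 7.4 -1.4  0.2]
24 [13.6 -2.4  0.2]
27 [19.9 -3.8  0.2]
30 [26.1 -5.5  0.2]
33 [32.2 -7.6  0.2]
36 [ 38.3 -10.    0.2]
39 [ 44.3 -12.8   0.2]
42 [ 50.2 -15.9   0.2]
45 [ 55.9 -19.4   0.2]
48 [ 61.5 -23.2   0.2]
51 [ 66.9 -27.4   0.2]
54 [ 72.1 -31.9   0.2]
```

View pics/w12.png

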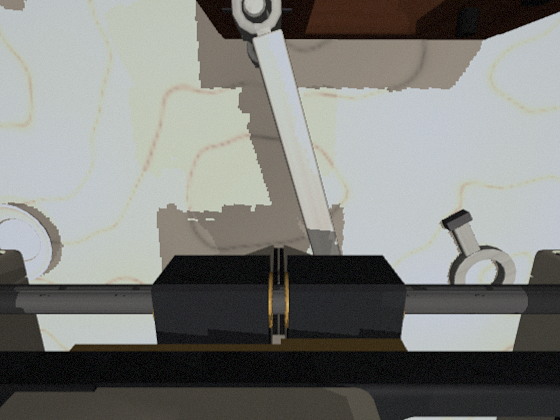

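The door has swung about 17° and follows the fingers as modelled. Continuing along the arc.

Call:
servo_tool([
  [0.007,-0.001,0,0,0,0,1],
  [0.0135,-0.0025,0,0,0,0,1],
  [0.02,-0.004,0,0,0,0,1],
  [0.026,-0.0055,0,0,0,0,1],
  [0.032,-0.0075,0,0,0,0,1],
  [0.038,-0.01,0,0,0,0,1],
  [0.044,-0.013,0,0,0,0,1],
  [0.05,-0.016,0,0,0,0,1],
])

```text
clock: 16.75
position: [0.5086, 0.0987, 0.1632]
ee_rot: [-2.353, 2.081, -0.0]
force: [-0.3, -0.9, 0.3]
width: 0.009
```

Run:
```python
from path import *
st=arm.observe(); print(st['clock'],st['position'],st['force'],xang(st))
c=cams.get_image('wrist'); save('w13',c['color'])
for th in range(42,76,3): print(th, delta([*tcp(th),.163],yaw-np.pi/2,st)[0])
```

```text
16.75 [0.50860779 0.09870446 0.16322724] [-0.31254706 -0.91667051  0.32354166] (np.float64(-82.98329468575213), np.float64(0.004469602728816328))
42 [0.2 0.4 0.2]
45 [ 5.9 -3.1  0.2]
48 [11.5 -7.   0.2]
51 [ 16.9 -11.1   0.2]
54 [ 22.1 -15.7   0.2]
57 [ 27.  -20.5   0.2]
60 [ 31.7 -25.7   0.2]
63 [ 36.1 -31.1   0.2]
66 [ 40.2 -36.8   0.2]
69 [ 44.  -42.8   0.2]
72 [ 47.5 -49.1   0.2]
75 [ 50.6 -55.5   0.2]
```

View pics/w13.png

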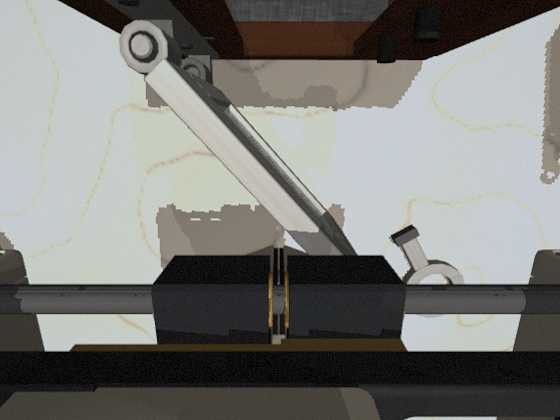

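Call:
servo_tool([
  [0.006,-0.003,0,0,0,0,1],
  [0.0115,-0.007,0,0,0,0,1],
  [0.017,-0.011,0,0,0,0,1],
  [0.022,-0.0155,0,0,0,0,1],
  [0.027,-0.0205,0,0,0,0,1],
  [0.0315,-0.0255,0,0,0,0,1],
  [0.036,-0.031,0,0,0,0,1],
  [0.04,-0.0365,0,0,0,0,1],
])

```text
clock: 17.6
position: [0.5499, 0.0636, 0.1632]
ee_rot: [2.353, -2.081, 0.0]
force: [-0.4, 0.5, -0.3]
width: 0.004
```

Run:
```python
from path import *
st=arm.observe(); print(st['clock'],st['position'],st['force'],xang(st))
c=cams.get_image('wrist'); save('w14',c['color'])
for th in range(66,92,2): print(th, delta([*tcp(th),.163],yaw-np.pi/2,st)[0])
```

```text
17.6 [0.54989048 0.06361286 0.16319915] [-0.37405408  0.51629609 -0.25549317] (np.float64(-82.98816118983397), np.float64(0.00023837721036197506))
66 [ 0.4 -0.1  0.2]
68 [ 2.9 -4.1  0.2]
70 [ 5.3 -8.2  0.2]
72 [  7.6 -12.4   0.2]
74 [  9.7 -16.7   0.2]
76 [ 11.6 -21.1   0.2]
78 [ 13.4 -25.5   0.2]
80 [ 15.  -30.1   0.2]
82 [ 16.4 -34.7   0.2]
84 [ 17.6 -39.4   0.2]
86 [ 18.7 -44.1   0.2]
88 [ 19.6 -48.9   0.2]
90 [ 20.2 -53.7   0.2]
```

View pics/w14.png

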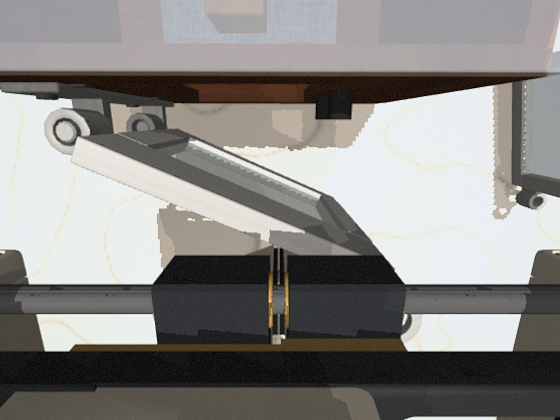

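Call:
servo_tool([
  [0.003,-0.004,0,0,0,0,1],
  [0.0055,-0.008,0,0,0,0,1],
  [0.0075,-0.0125,0,0,0,0,1],
  [0.0095,-0.0165,0,0,0,0,1],
  [0.0115,-0.021,0,0,0,0,1],
  [0.0135,-0.0255,0,0,0,0,1],
  [0.0145,-0.028,0,0,0,0,1],
  [0.015,-0.03,0,0,0,0,1],
])

```text
clock: 18.45
position: [0.5812, 0.0526, 0.1632]
ee_rot: [2.353, -2.081, -0.0]
force: [-0.9, 0.4, -0.0]
width: 0.005
```

Run:
```python
from path import *
st=arm.observe(); print(st['clock'],st['position'],st['force'],xang(st))
c=cams.get_image('wrist'); save('w15',c['color'])
for th in range(80,92,1): print(th, delta([*tcp(th),.163],yaw-np.pi/2,st)[0])
```

```text
18.45 [0.58120829 0.05258543 0.16315907] [-0.93238287  0.39492955 -0.0320068 ] (np.float64(-82.98933246635433), np.float64(0.0062066219011231724))
80 [ 0.2 -0.3  0.2]
81 [ 1.  -2.6  0.2]
82 [ 1.6 -5.   0.2]
83 [ 2.3 -7.3  0.2]
84 [ 2.9 -9.6  0.2]
85 [  3.4 -12.    0.2]
86 [  3.9 -14.4   0.2]
87 [  4.4 -16.8   0.2]
88 [  4.8 -19.2   0.2]
89 [  5.2 -21.6   0.2]
90 [  5.5 -24.    0.2]
91 [  5.7 -25.8   0.2]
```

View pics/w15.png

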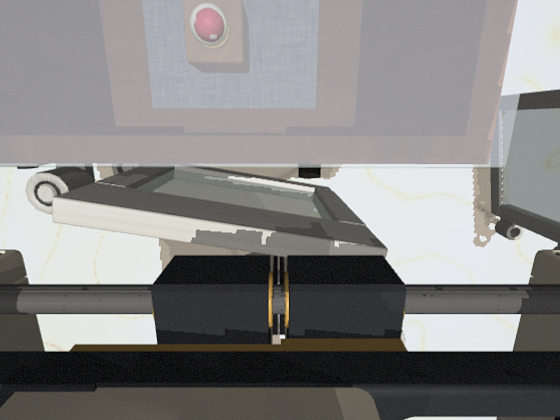

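Call:
servo_tool([
  [0.001,-0.0025,0,0,0,0,1],
  [0.0015,-0.005,0,0,0,0,1],
  [0.0025,-0.0075,0,0,0,0,1],
  [0.003,-0.01,0,0,0,0,1],
  [0.003,-0.01,0,0,0,0,1],
])

```text
clock: 19.0
position: [0.5917, 0.0509, 0.1632]
ee_rot: [-2.353, 2.081, -0.0]
force: [-0.6, -0.8, 0.6]
width: 0.006
```

Run:
```python
from path import *
st=arm.observe(); print(st['clock'],st['position'],st['force'],xang(st))
c=cams.get_image('wrist'); save('w16',c['color']); np.savez('w16.npz',**c)
for th in range(84,92,1): print(th, delta([*tcp(th),.163],yaw-np.pi/2,st)[0])
```

```text
19.0 [0.59165473 0.05086148 0.16323838] [-0.58406612 -0.81614091  0.58385131] (np.float64(-82.9915879930551), np.float64(0.01906215763550856))
84 [-0.1  0.5  0.2]
85 [ 0.4 -1.8  0.2]
86 [ 0.9 -4.2  0.2]
87 [ 1.4 -6.6  0.2]
88 [ 1.8 -9.   0.2]
89 [  2.2 -11.4   0.2]
90 [  2.5 -13.9   0.2]
91 [  2.8 -15.6   0.2]
```

View pics/w16.png

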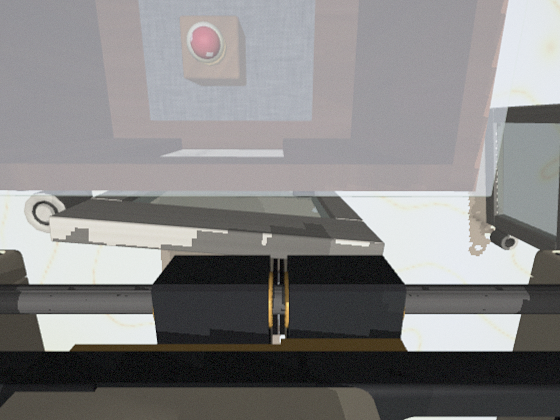

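Run:
```python
from path import *
c=dict(np.load('w16.npz'))
save('w16k',cv2.resize(c['color'][185:262,20:400],None,fx=2.1,fy=2.1,interpolation=cv2.INTER_CUBIC))
for A,B in (((55,218),(380,241)),((55,240),(290,255))):
    a=onz(c,A,.180);b=onz(c,B,.180); d=b-a; ang=np.degrees(np.arctan2(d[1],d[0]))-6.98
    print(a,b,'theta',ang+180)
    Q=(Rz(-yaw)@((a[:2]+b[:2])/2-P)); print(Q)
```

```text
[0.61473944 0.14997663 0.18      ] [0.62141482 0.00893813 0.18      ] theta 85.72979768853061
[-0.00065009 -0.09234804]
[0.60447959 0.15065531 0.18      ] [0.6099913  0.04733321 0.18      ] theta 86.07354251549523
[-0.00903724 -0.07163845]
```

View pics/w16k.png

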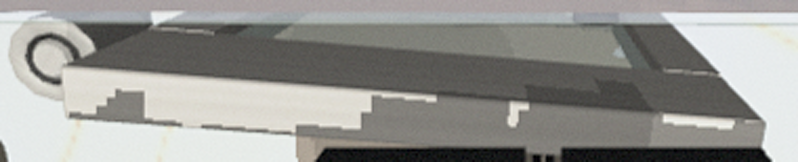

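The door is at about 86°, a little ahead of the model. Now 1 mm steps, watching for bumper contact.

Call:
servo_tool([
  [0,-0.001,0,0,0,0,1],
  [0.0005,-0.002,0,0,0,0,1],
  [0.0005,-0.003,0,0,0,0,1],
  [0.001,-0.004,0,0,0,0,1],
  [0.001,-0.005,0,0,0,0,1],
  [0.001,-0.005,0,0,0,0,1],
])

```text
clock: 19.65
position: [0.5965, 0.0505, 0.1632]
ee_rot: [-2.353, 2.081, -0.0]
force: [-0.1, -0.1, -0.1]
width: 0.006
```

Call:
servo_tool([
  [0,-0.001,0,0,0,0,1],
  [0,-0.0015,0,0,0,0,1],
  [0,-0.002,0,0,0,0,1],
  [0,-0.002,0,0,0,0,1],
])

```text
clock: 20.05
position: [0.5984, 0.0508, 0.1632]
ee_rot: [2.353, -2.081, 0.0]
force: [0.0, -0.3, -0.6]
width: -0.004
```

Run:
```python
from path import *
st=arm.observe(); print(st['clock'],st['position'],st['force'],st['ft_torque'])
c=cams.get_image('wrist'); save('w17',c['color']); np.savez('w17.npz',**c)
save('w17k',cv2.resize(c['color'][185:262,20:400],None,fx=2.1,fy=2.1,interpolation=cv2.INTER_CUBIC))
```

```text
20.05 [0.59839069 0.05082399 0.16321519] [ 0.03594671 -0.25686684 -0.64424571] [-0.01991736  0.0318942  -0.03098189]
```

View pics/w17k.png

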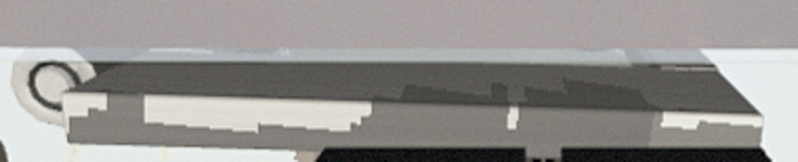

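Call:
servo_tool([
  [0,-0.001,0,0,0,0,1],
  [0,-0.002,0,0,0,0,1],
  [0,-0.002,0,0,0,0,1],
])

```text
clock: 20.4
position: [0.6005, 0.0511, 0.1632]
ee_rot: [-2.353, 2.081, -0.0]
force: [-0.3, -1.0, -0.4]
width: 0.004
```

Call:
servo_tool([
  [0,-0.0005,0,0,0,0,1],
  [0,-0.001,0,0,0,0,1],
  [0,-0.001,0,0,0,0,1],
])

```text
clock: 20.7
position: [0.6014, 0.0512, 0.1632]
ee_rot: [2.353, -2.081, 0.0]
force: [-0.8, -0.1, -0.2]
width: 0.004
```

Call:
servo_tool([
  [0,-0.0005,0,0,0,0,1],
  [0,-0.001,0,0,0,0,1],
  [0,-0.001,0,0,0,0,1],
])

```text
clock: 21.0
position: [0.6024, 0.0513, 0.1632]
ee_rot: [-2.353, 2.081, -0.0]
force: [0.9, -0.3, 0.3]
width: 0.004
```

Run:
```python
from path import *
st=arm.observe(); print(st['clock'],st['position'],st['force'],st['ft_torque'])
c=cams.get_image('wrist'); save('w18',c['color']); np.savez('w18.npz',**c)
save('w18k',cv2.resize(c['color'][185:262,20:400],None,fx=2.1,fy=2.1,interpolation=cv2.INTER_CUBIC))
c7=dict(np.load('w17.npz'))
a=onz(c7,(20+65/2.1,185+93/2.1),.18);b=onz(c7,(20+760/2.1,185+115/2.1),.18);d=b-a
print('theta w17',np.degrees(np.arctan2(d[1],d[0]))-6.98+180)
```

```text
21.0 [0.60236163 0.05130534 0.16322934] [ 0.8736672  -0.31925345  0.25687777] [0.02460232 0.07070236 0.00344029]
theta w17 88.10623972141904
```

View pics/w18k.png

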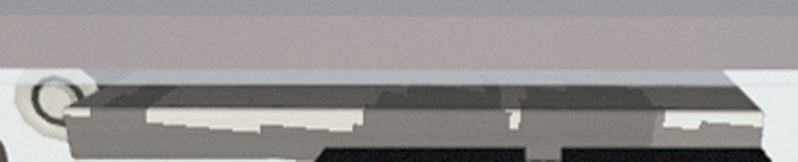

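Call:
servo_tool([
  [0,-0.0005,0,0,0,0,1],
  [0,-0.001,0,0,0,0,1],
  [0,-0.001,0,0,0,0,1],
])

```text
clock: 21.35
position: [0.6034, 0.0514, 0.1632]
ee_rot: [-2.353, 2.081, -0.0]
force: [-0.2, -0.5, 0.1]
width: 0.007
```

Call:
servo_tool([
  [0,-0.0005,0,0,0,0,1],
  [0,-0.0005,0,0,0,0,1],
])

```text
clock: 21.55
position: [0.6037, 0.0514, 0.1632]
ee_rot: [2.353, -2.081, -0.0]
force: [-0.6, -0.0, 0.2]
width: 0.003
```

Run:
```python
from path import *
st=arm.observe(); print(st['clock'],st['position'],st['force'],st['ft_torque'])
c=cams.get_image('wrist'); save('w19',c['color']); np.savez('w19.npz',**c)
save('w19k',cv2.resize(c['color'][185:262,20:400],None,fx=2.1,fy=2.1,interpolation=cv2.INTER_CUBIC))
```

```text
21.55 [0.60365297 0.05144365 0.16317185] [-0.62832977 -0.0248233   0.19702112] [-0.06295766  0.20516394  0.02456743]
```

View pics/w19k.png

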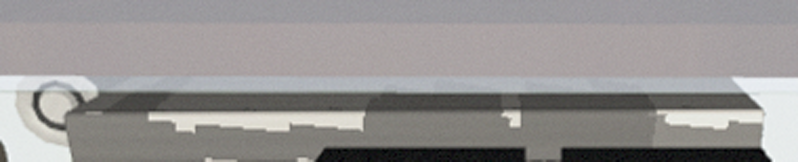

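Call:
servo_tool([
  [0,-0.0005,0,0,0,0,1],
  [0,-0.0005,0,0,0,0,1],
])

```text
clock: 21.8
position: [0.6037, 0.0515, 0.1632]
ee_rot: [2.353, -2.081, -0.001]
force: [-4.6, -0.1, 2.3]
width: 0.006
```

Run:
```python
from path import *
st=arm.observe(); print(st['clock'],st['position'],st['force'],st['ft_torque'])
```

```text
21.8 [0.60374782 0.05145508 0.1631544 ] [-4.56504504 -0.09418322  2.3283149 ] [-0.10582347  0.8293135  -0.00916603]
```

Bumper contact felt at 4.6 N, so the door is shut. Backing off gently, then clear.

Call:
servo_tool([
  [0,0.0005,0,0,0,0,1],
  [0,0.001,0,0,0,0,1],
  [0,0.003,0,0,0,0,1],
  [0,0.008,0,0,0,0,1],
  [0,0.02,0,0,0,0,1],
  [0,0.04,0,0,0,0,1],
  [0,0.07,0,0,0,0,1],
  [0,0.09,-0.01,0,0,0,1],
])

```text
clock: 22.6
position: [0.5122, 0.0401, 0.1722]
ee_rot: [2.352, -2.08, -0.003]
force: [-0.4, -0.5, 0.8]
width: 0.003
```

Call:
servo_tool([
  [0,0,-0.03,0,0,0,1],
  [0,0,-0.07,0,0,0,1],
  [0,0.01,-0.11,0,0,0,1],
  [0,0.01,-0.12,0,0,0,1],
  [0,0.01,-0.12,0,0,0,1],
  [0,0.01,-0.12,0,0,0,1],
])

```text
clock: 23.2
position: [0.5046, 0.0391, 0.2922]
ee_rot: [2.353, -2.081, -0.001]
force: [1.0, -0.2, 0.3]
width: 0.003
```

Run:
```python
from path import *
st=arm.observe(); print(st['clock'],st['position'],st['force'],st['ft_torque'],np.abs(st['dq']).max())
c=cams.get_image('wrist'); save('w20',c['color']); np.savez('w20.npz',**c)
t=cams.get_image('top'); np.savez('t20.npz',**t); save('t20',cv2.resize(t['color'][90:270,130:330],None,fx=3.3,fy=3.3,interpolation=cv2.INTER_CUBIC))
# predicted corners at theta=90
for th in (87,90,91):
  u=np.radians(th); U=np.array([-np.cos(u),-np.sin(u)]); N=np.array([-np.sin(u),np.cos(u)])
  for r in (.015,.165):
    for s in (-.006,.006):
      q=P+Rz(yaw)@(r*U+s*N); print(th,r,s,np.round(proj(c,[*q,.18]),1))
print(proj(c,[*P,.159]),proj(c,[*P,.1575]))
```

```text
23.2 [0.50457602 0.03914067 0.29223272] [ 1.0047912  -0.21899016  0.28633853] [0.02954449 0.02882208 0.00619778] 0.020040044038345403
87 0.015 -0.006 [137.8  52.1]
87 0.015 0.006 [138.8  69.7]
87 0.165 -0.006 [339.9  63.9]
87 0.165 0.006 [338.2  81.1]
90 0.015 -0.006 [137.2  50.9]
90 0.015 0.006 [139.2  68.6]
90 0.165 -0.006 [340.4  51.1]
90 0.165 0.006 [339.6  68.8]
91 0.015 -0.006 [137.   50.5]
91 0.015 0.006 [139.3  68.2]
91 0.165 -0.006 [340.5  46.8]
91 0.165 0.006 [339.9  64.6]
[130.43583372  64.39331158] [131.24983864  64.69486552]
```

View pics/w20.png

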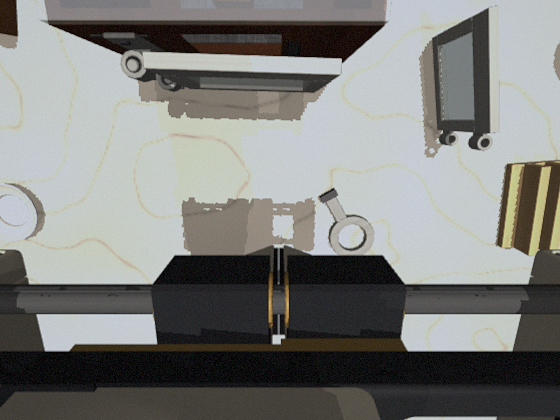

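View pics/t20.png

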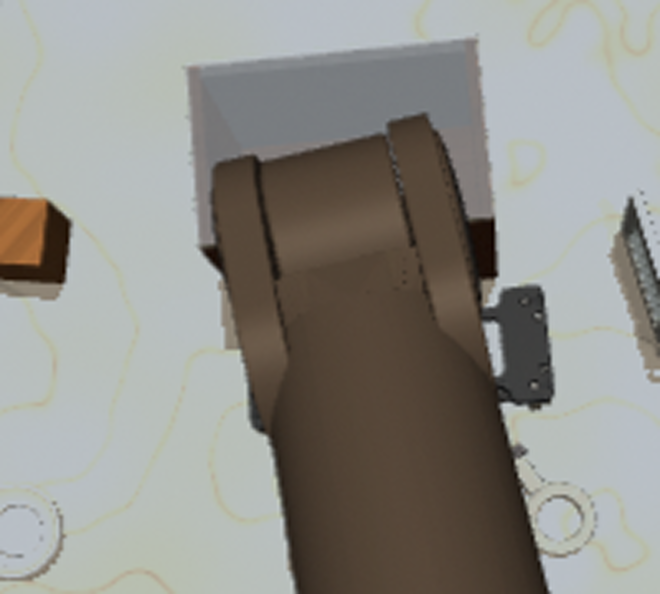

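Run:
```python
from path import *
c=cams.get_image('wrist'); np.savez('w21.npz',**c)
im=c['color'].copy()
k=cv2.resize(im[20:110,105:365],None,fx=3,fy=3,interpolation=cv2.INTER_CUBIC)
save('w21k',k)
for x in (160,200,240,280,320): print(x,[int(v) for v in im[45:92,x,0]])
for th in (88,90):
  u=np.radians(th); U=np.array([-np.cos(u),-np.sin(u)]); N=np.array([-np.sin(u),np.cos(u)])
  print(th,[np.round((proj(c,[*(P+Rz(yaw)@(r*U+s*N)),.18])),1) for r in (.015,.165) for s in (-.006,.006)],proj(c,[*P,.159]))
print(arm.observe()['force'])
```

```text
160 [16, 26, 19, 37, 43, 29, 153, 193, 197, 195, 194, 195, 195, 193, 196, 195, 196, 198, 195, 197, 195, 200, 166, 98, 42, 44, 51, 45, 46, 62, 73, 78, 86, 82, 88, 93, 98, 103, 96, 96, 115, 127, 129, 129, 127, 128, 131]
200 [61, 65, 63, 57, 62, 61, 37, 107, 179, 200, 196, 196, 195, 196, 199, 198, 197, 197, 196, 195, 199, 196, 202, 177, 108, 45, 50, 47, 48, 50, 47, 81, 89, 88, 91, 87, 82, 81, 95, 105, 109, 94, 60, 91, 120, 129, 125]
240 [58, 60, 55, 60, 59, 63, 51, 55, 62, 167, 201, 196, 200, 199, 195, 197, 195, 196, 197, 197, 195, 199, 197, 198, 195, 136, 61, 43, 45, 54, 47, 54, 80, 89, 85, 86, 87, 84, 85, 99, 118, 116, 108, 75, 69, 122, 131]
280 [63, 63, 56, 61, 59, 61, 61, 54, 60, 46, 160, 198, 198, 194, 195, 196, 197, 196, 198, 195, 198, 197, 197, 198, 199, 201, 172, 97, 42, 51, 53, 56, 50, 68, 86, 89, 84, 80, 87, 83, 84, 108, 116, 118, 74, 60, 115]
320 [28, 24, 17, 20, 25, 27, 25, 23, 17, 31, 18, 97, 176, 200, 198, 195, 197, 197, 196, 198, 197, 195, 201, 198, 196, 197, 198, 184, 117, 43, 50, 52, 50, 48, 66, 58, 54, 55, 50, 51, 53, 46, 54, 129, 155, 149, 150]
88 [array([137.1,  50.7]), array([138.4,  68.4]), array([340.5,  58.7]), array([339. ,  76.2])] [129.92455581  63.48262189]
90 [array([136.7,  49.9]), array([138.7,  67.7]), array([340.7,  50.2]), array([339.9,  67.9])] [129.92455581  63.48262189]
[-0.7727139   0.37679804 -0.34244173]
```

View pics/w21k.png

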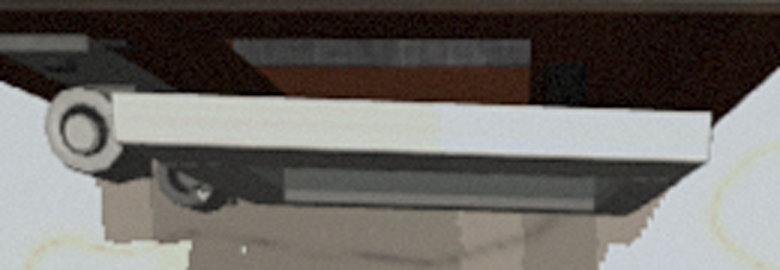

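The door now reads about 88.3°, having rebounded slightly off the rubber. That is within tolerance, but I'll check whether it is drifting.

Call:
servo_tool([
  [0,0,0,0,0,0,1],
  [0,0,0,0,0,0,1],
  [0,0,0,0,0,0,1],
  [0,0,0,0,0,0,1],
  [0,0,0,0,0,0,1],
  [0,0,0,0,0,0,1],
  [0,0,0,0,0,0,1],
  [0,0,0,0,0,0,1],
])

```text
clock: 24.15
position: [0.505, 0.0393, 0.2932]
ee_rot: [2.353, -2.081, 0.0]
force: [-1.0, 1.1, 0.7]
width: 0.002
```

```bash
cat > edge.py <<'E'
from path import *
def theta(c):
    g=c['color'][:,:,0].astype(float); pts=[]
    xs=np.arange(160,325,5)
    for x in xs:
        col=g[40:75,x-1:x+2].mean(1); i=np.argmax(col>130); t=(130-col[i-1])/(col[i]-col[i-1]); pts.append(onz(c,(x,40+i-1+t),.18)[:2])
    pts=np.array(pts); v=np.linalg.svd(pts-pts.mean(0))[2][0]
    if v[1]>0: v=-v
    th=(np.degrees(np.arctan2(v[1],v[0]))-6.98+180)
    q=Rz(-yaw)@(pts.mean(0)-P); return th,q
E
python3 - <<'E'
from edge import *
for n in ('w20','w21'): print(n,theta(dict(np.load(n+'.npz'))))
c=cams.get_image('wrist'); np.savez('w22.npz',**c); print('now',theta(c),arm.observe()['clock'])
E
```

```text
w20 (np.float64(88.264629901876), array([ 0.00366175, -0.09081664]))
w21 (np.float64(88.25796004799902), array([ 0.00365369, -0.09089325]))
now (np.float64(88.25840064694492), array([ 0.00367232, -0.09052239])) 24.2
```

It is stationary at 88.26°, which puts the free edge about 4.5–5 mm off the bumpers (10 mm allowed). Next I'll move the arm out of the top camera's way for an independent check.

Call:
servo_tool([
  [0.03,0.01,-0.01,0,0,0,1],
  [0.07,0.03,-0.02,0,0,0,1],
  [0.11,0.05,-0.02,0,0,0,1],
  [0.15,0.07,-0.02,0,0,0,1],
  [0.19,0.08,-0.02,0,0,0,1],
  [0.22,0.08,-0.02,0,0,0,1],
  [0.24,0.08,-0.02,0,0,0,1],
  [0.24,0.08,-0.02,0,0,0,1],
])

```text
clock: 25.0
position: [0.4545, -0.2119, 0.313]
ee_rot: [2.348, -2.086, 0.001]
force: [0.5, -0.1, -0.2]
width: 0.008
```

Run:
```python
from path import *
st=arm.observe(); print(st['clock'],st['position'],st['force'],np.abs(st['dq']).max())
t=cams.get_image('top'); np.savez('t23.npz',**t); save('t23',cv2.resize(t['color'][90:210,170:300],None,fx=5,fy=5,interpolation=cv2.INTER_CUBIC))
for th in (86.5,88.3,90):
  u=np.radians(th); U=np.array([-np.cos(u),-np.sin(u)]); N=np.array([-np.sin(u),np.cos(u)])
  print(th,[np.round((proj(t,[*(P+Rz(yaw)@(r*U+s*N)),.18])-[170,90])*5,0) for r in (.015,.165) for s in (-.006,.006)])
```

```text
25.0 [ 0.45452573 -0.2119235   0.3130384 ] [ 0.53513279 -0.13273353 -0.19347062] 0.055249865608648877
86.5 [array([214., 399.]), array([214., 422.]), array([504., 387.]), array([505., 409.])]
88.3 [array([214., 398.]), array([215., 421.]), array([503., 377.]), array([504., 399.])]
90 [array([213., 397.]), array([215., 420.]), array([502., 368.]), array([504., 390.])]
```

View pics/t23.png

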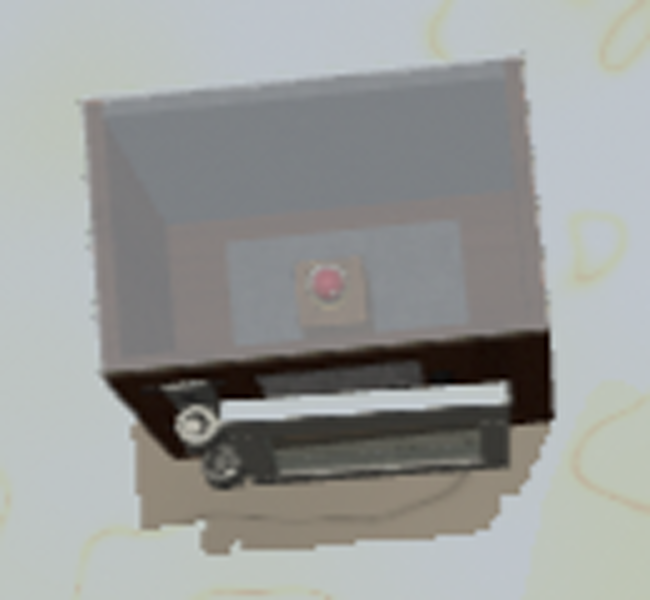

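Both views agree: the door is shut at about 88.3° and at rest on both pins. The marble and pedestal are unmoved and the arm is clear, so I'm handing in.

Run:
```python
from h import *
t=cams.get_image('top'); st=arm.observe(); print(st['clock'],np.abs(st['dq']).max(),st['force'])
for q in ('cylinder','gauge','dish','block','wax'):
    r=finder.silhouettes('top',q); print(q,[(round(x['score'],2),np.round(x['point'])) for x in r[:1]])
print(workorder.sign_off())
```

```text
25.1 0.02078301046099033 [-0.27318452  0.09483908  0.15073385]
cylinder [(0.73, array([142., 387.]))]
gauge [(0.67, array([241., 293.]))]
dish [(0.71, array([251., 137.]))]
block [(0.92, array([163., 139.]))]
wax []
the job is handed in; nothing more can be done
None
```

I took the racked door (the largest of the three) out of its slot and lowered both knuckles onto the pins while it stood open, square to the showcase. Then I let go, swung it shut with closed fingers, moved the arm clear and handed the job in at about 25 s.

**Pin fit:** the upper and lower pins measured at the same spot, about showcase (-94.5, +76) mm. The knuckles went down with no contact force until they seated. That happened at tool height 0.1534 m against 0.1537 m expected, and I pressed with about 12 N before easing off.

**Shutting:** I pushed until the bumpers gave 4.6 N, then backed off. The door rebounded slightly and came to rest at about 88.3° rather than 90°. That leaves its free edge about 5 mm off the bumpers, within the 10 mm allowed. The top and wrist views agreed, and three readings over about a second showed no drift. I did not push it a second time.

**Other things:** the marble and pedestal looked unmoved in the top view. The cylinder, gauge, dish and block were found within a few pixels of their starting places (6 px for the cylinder, 1–3 px for the others). The wax jar was not detected in that last picture, so its position is unconfirmed; the arm never went down near it.

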